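# Roll down the cap strips and latch the cycler lid

### The arm

A 6-joint arm with a two-finger parallel gripper is mounted at the origin on the work surface. World frame = base frame: x ahead of the robot, y to its left, z up, the work surface at z = 0. Lengths are in m, angles in rad, forces in N, time in s.
With the tool pointing down it reaches from about 0.35 to 0.975 m from the base axis. Payload 17.4 kg.
Tool frame: the origin (TCP) lies midway between the tips of the shut fingers; the grasp point (between the pads) lies 19 mm behind it; z points along the fingers, y is the direction in which the jaws open and shut (so a half turn about z gives the same grasp; the last joint's range is limited). The gripper opens to 85 mm and grips with 20 to 120 N. Pads are 22 mm wide; open, the fingers measure 114 mm over their backs; the gripper's body (76 mm by 85 mm) begins 54 mm behind the grasp point. The pads swing forward as they close: fully open they stand 13 mm farther back than shut.
Start: joints at [-1.239, 0.116, 1.442, -0, 1.584, -0.038], TCP at [0.244, -0.629, 0.231] pointing down, gripper open.
Joint ranges: [-2.83, 2.83], [-0.83, 2.19], [0.07, 2.5], [-1.14, 4.28], [0.01, 3], [-2.97, 2.97]. Speed limits (rad/s): [1.89, 1.89, 2.22, 3.14, 3.14, 3.14].

### API

Orientations are given as a unit quaternion [w, x, y, z].
In Python, from cell import state, snapshot, hand_in gives the robot as it stands.
- The arm moves only by the tool arm_command, never from a script. Its argument "plan" is a list that holds one entry, the list of rows, each a list of 7 numbers: the turn, a rotation vector about the tool's x, y, z in units of 8 degrees (1.0 is 8 degrees), then the shift along the tool's x, y, z in units of 3 cm (1.0 is 3 cm), then the closure, from -1 (fully open) to 1 (shut), so that 0 is half open. In form: [[[rx, ry, rz, x, y, z, claw], ...]]. A call has 1 to 20 rows; each row shifts and turns the commanded pose from where the row before left it, along the tool's axes as they then stand; what a row does not reach is not made up. A row lasts 1/8 s, in which the tool goes at most 62.5 mm and 10.7 degrees, less where a joint would pass 70% of its speed; a pose out of reach is approached as far as the arm can. A call with a number of a shift or a turn outside -1 to 1 is refused whole. A call with a gripper value outside its range is refused whole. The fingers move at their own pace and stop on an object; "grip_force" is the grip in N (left out, the last holds). Time passes only in rows, so rows that do not move let the fingers close. It gives the time, the measured TCP pose, the force and the opening at its end, in the units of the state.
- state(): the state, without advancing time (a new reading comes with each control period).
- snapshot(name): name is "scene" or "top" or "wrist"; returns a dict with "frame" (384x512x3 uint8, red, green, blue), "K" (3x3 intrinsics, pixels), "k1" (the pictures are not rectified: a ray, as slopes to the right and down, at radius r is drawn at 1 + k1 r^2 times it, then the intrinsics apply), "extrinsics" (4x4, takes a point from world to camera coordinates). Camera axes: x right, y down, z forward; pixel columns grow to the right and rows downward; lengths in m; the calibration is good to about 2 mm. A picture is of the moment at which its call begins. There is no depth.
- hand_in(): hands the job in, once; it reports no verdict.
The state is a dict: "time": time; "q": joint angles; "dq": joint speeds; "effort": joint torques, N m; "eef_pos": TCP position; "tcp_rot": TCP orientation; "ft_force": force on the tool from outside, world axes, zero at the start; "wrist_torque": the same for the moment, N m; "gripper_width": finger opening in m.
Only numpy, scipy, OpenCV 4.12 (cv2) and the standard library are available. Lean on these libraries where they do the work, as an engineer would, in place of code of your own. Each camera call takes 0.05 s, during which the arm holds its last target.

### The job

Take the cap roller and roll it over the plate in the thermal cycler with steady, moderate pressure until all twelve cap strips are fully home, neither touching the caps with the fingers nor leaning on the roller hard enough to crack the plate (about 4 kg). Stand the roller upright on its mat again, and push the cycler's lid shut until its latch snaps in. Leave the other things on the bench where they are.

Things in the scene. Friction and masses are not known exactly. Their poses are not given: they have to be found in the camera images.
- cycler: White bench-top thermal cycler, fixed, its front facing roughly world -y. Origin on the bench below the middle of the 96-well plate in its well block; x points to its back (hinge side), y along the plate's long side, z up. Body x -172 (front panel) to +200 mm, y -106 to +106 mm, 118 mm high. Lid hinge line: along y at x = +90 mm, 122 mm above the bench.
- roller: Cap roller standing on two free-turning black rollers. Origin underneath, midway between; x rolling direction, y along the axles, z up. Rollers diameter 32, length 85 mm, at x = -18 and +18 mm. Teal grip bar above: 28 mm thick (x), 84 mm long (y), 58 to 100 mm above the origin; pinch it across x from above. Sprung: pressing lowers the grip up to 10 mm, 4 N to start plus 2 N per mm. 0.35 kg.
- mat: Pale blue square silicone mat, 130 x 130 x 4 mm, fixed on the bench; the cap roller's place. Origin under its middle.
- lid (a joint): Lid angle, rad: 0 shut, grows as it opens, at most 1.75 (leaning back past upright); starts at 1.6 to 1.74. A friction hinge (0.55 N m) holds it where it is left; lid 0.45 kg. Shut, it reaches 204 mm from the hinge line to the front, 208 mm wide, its flat outer face 42 mm above the hinge line. From about 0.07 down the latch resists: 10 to 15 N at lid_push until it snaps in.
- lid_push (a point): Point to push on the lid's flat outer (top) face, above the latch, 160 mm from the hinge line, at mid-width (cycler y = 0); moves with the lid. Its z points out of the outer face, its x from the lid's front towards the hinge. With the lid open the face looks to the machine's back and the point is about 282 mm above the bench.
- latch_tongue (a joint): Travel of the sprung steel tongue in the lid's latch, m: 0 sprung fully out, grows as it is pushed in (at most 0.009). Sloped below: it is pushed in by the strike pin as the lid comes down, and springs out again under the pin when the lid is fully shut.
- tip_box: Blue pipette-tip box, 82 x 122 x 54 mm, loose bystander. Origin under its middle.
- tube_rack: White tube rack with capped tubes, 66 x 124 x 62 mm, loose bystander. Origin under its middle.
- reagent: Amber bottle with blue cap, diameter 60 mm, 130 mm high, loose bystander. Origin under its middle.
- beaker: Empty glass beaker, diameter 70 mm, 85 mm high, loose bystander. Origin under its middle.
- timer: Small blue lab timer, 55 x 70 x 20 mm, loose bystander. Origin under its middle.
- strip1 (a joint): Depth of the mint-green strip of eight caps lying across the plate (along the cycler's x, 74 x 7.6 mm) at cycler y = -49.5 mm, m: 0 standing 4 mm proud, 0.004 fully home. All start below 0.0007. A strip slides down under about 6 N and stays where it is left; a roller meets about two strips at a time.
- strip2 (a joint): Depth of the mint-green strip of eight caps lying across the plate (along the cycler's x, 74 x 7.6 mm) at cycler y = -40.5 mm, m: 0 standing 4 mm proud, 0.004 fully home.
- strip3 (a joint): Depth of the mint-green strip of eight caps lying across the plate (along the cycler's x, 74 x 7.6 mm) at cycler y = -31.5 mm, m: 0 standing 4 mm proud, 0.004 fully home.
- strip4 (a joint): Depth of the mint-green strip of eight caps lying across the plate (along the cycler's x, 74 x 7.6 mm) at cycler y = -22.5 mm, m: 0 standing 4 mm proud, 0.004 fully home.
- strip5 (a joint): Depth of the mint-green strip of eight caps lying across the plate (along the cycler's x, 74 x 7.6 mm) at cycler y = -13.5 mm, m: 0 standing 4 mm proud, 0.004 fully home.
- strip6 (a joint): Depth of the mint-green strip of eight caps lying across the plate (along the cycler's x, 74 x 7.6 mm) at cycler y = -4.5 mm, m: 0 standing 4 mm proud, 0.004 fully home.
- strip7 (a joint): Depth of the mint-green strip of eight caps lying across the plate (along the cycler's x, 74 x 7.6 mm) at cycler y = +4.5 mm, m: 0 standing 4 mm proud, 0.004 fully home.
- strip8 (a joint): Depth of the mint-green strip of eight caps lying across the plate (along the cycler's x, 74 x 7.6 mm) at cycler y = +13.5 mm, m: 0 standing 4 mm proud, 0.004 fully home.
- strip9 (a joint): Depth of the mint-green strip of eight caps lying across the plate (along the cycler's x, 74 x 7.6 mm) at cycler y = +22.5 mm, m: 0 standing 4 mm proud, 0.004 fully home.
- strip10 (a joint): Depth of the mint-green strip of eight caps lying across the plate (along the cycler's x, 74 x 7.6 mm) at cycler y = +31.5 mm, m: 0 standing 4 mm proud, 0.004 fully home.
- strip11 (a joint): Depth of the mint-green strip of eight caps lying across the plate (along the cycler's x, 74 x 7.6 mm) at cycler y = +40.5 mm, m: 0 standing 4 mm proud, 0.004 fully home.
- strip12 (a joint): Depth of the mint-green strip of eight caps lying across the plate (along the cycler's x, 74 x 7.6 mm) at cycler y = +49.5 mm, m: 0 standing 4 mm proud, 0.004 fully home.
- plate: The white 96-well plate with its cap strips, sitting in the cycler's well block: 82 x 124 mm. Origin and axes the same as the cycler's (so on the bench below the plate's middle); the cap tops lie 127 mm above the origin when fully home, 131 mm at first.

How it is judged:
By the outcome, as a careful person would: the job done as asked, in the order asked, and still so for the second after the job is handed in, with the robot touching nothing.
It also fails if it takes over 72 s, if anything falls off the work surface, if the arm or the gripper's body presses on something with over 40 N, if the wrist force passes 120 N, or if a joint passes its speed limit or range.

## Working session

There is one attempt and no reset: what is moved stays moved. The work goes in short steps, Python scripts to look and compute and a tool call to move; the robot and the scene stay as the last step left them, time stands still between calls to the robot, and variables do not carry over. Pictures are saved under pics/ and viewed, and the job is handed in when it is done.

Besides the shell and the picture viewer there is one more tool, called after "Request:" in YAML: its name, and indented under it one key for each argument. arm_command: Moves the arm, as the interface text tells. Its arguments: {"type":"object","properties":{"plan":{"type":"array"},"grip_force":{"type":"number"}},"required":["plan"]}

```bash
ls; mkdir -p pics; python3 - <<'E'
from cell import state, snapshot
import cv2
print(state())
for n in ["scene","top","wrist"]:
    s=snapshot(n); cv2.imwrite(f"pics/{n}0.png",s["frame"][:,:,::-1]); print(n,s["K"],s["k1"],s["extrinsics"])
E
```

```text
pics
{'time': 0.0, 'q': array([-1.23878289e+00,  1.16507952e-01,  1.44227638e+00, -2.28812513e-05,
        1.58399626e+00, -3.77940751e-02]), 'dq': array([-7.66994548e-04,  4.83473687e-05, -3.17002821e-04,  9.94957493e-04,
       -2.73998542e-03,  4.82436935e-04]), 'effort': array([ 3.03832421e-03, -7.31976986e+01, -6.32485986e+01,  1.92792477e-04,
        6.27835107e-03, -7.31265663e-05]), 'eef_pos': array([ 0.24389593, -0.62919066,  0.23054046]), 'tcp_rot': array([-5.85874713e-04,  9.82953803e-01,  1.83851755e-01, -9.83796359e-05]), 'ft_force': array([-0.08428615,  0.13394954,  0.34239384]), 'wrist_torque': array([ 0.0547967 , -0.04758656,  0.03632413]), 'gripper_width': 0.08540354536293597}
scene [[355.38351296   0.         256.38768914]
 [  0.         355.38351296 194.89473913]
 [  0.           0.           1.        ]] -0.05601763294884226 [[ 0.13848053  0.99036006 -0.00317797  0.01962404]
 [ 0.8237328  -0.11696154 -0.55478309 -0.3863988 ]
 [-0.54980671  0.07420885 -0.83198896  1.4098243 ]
 [ 0.          0.          0.          1.        ]]
top [[375.42849531   0.         253.28727212]
 [  0.         375.42849531 200.36030499]
 [  0.           0.           1.        ]] -0.005348035057961312 [[ 0.02367524 -0.99952927  0.0195119  -0.11762391]
 [-0.9831263  -0.02681908 -0.18095143  0.54494818]
 [ 0.18138954 -0.01489859 -0.98329846  0.83209591]
 [ 0.          0.          0.          1.        ]]
wrist [[278.92627561   0.         256.28835075]
 [  0.         278.92627561 195.89233157]
 [  0.           0.           1.        ]] -0.012373043917911398 [[ 0.36206327 -0.93215188 -0.00174939 -0.67457642]
 [-0.89170288 -0.34689784  0.29073675 -0.03871616]
 [-0.27161767 -0.10370516 -0.95680149  0.38073786]
 [ 0.          0.          0.          1.        ]]
```

View pics/scene0.png

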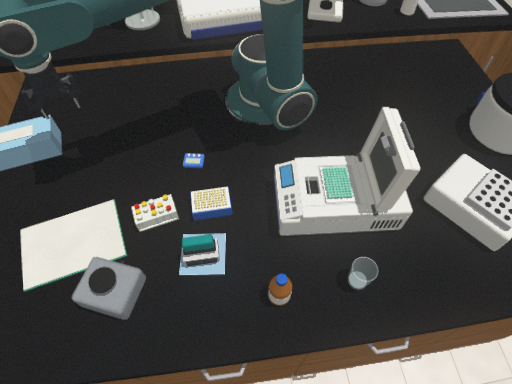

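View pics/top0.png

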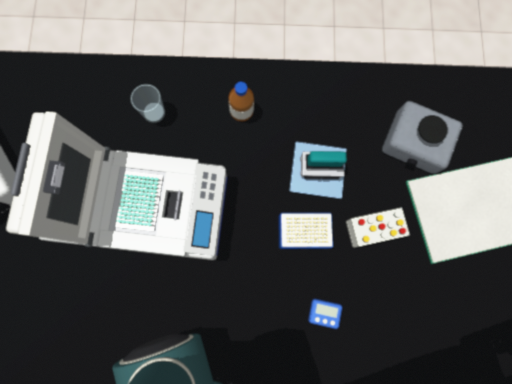

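View pics/wrist0.png

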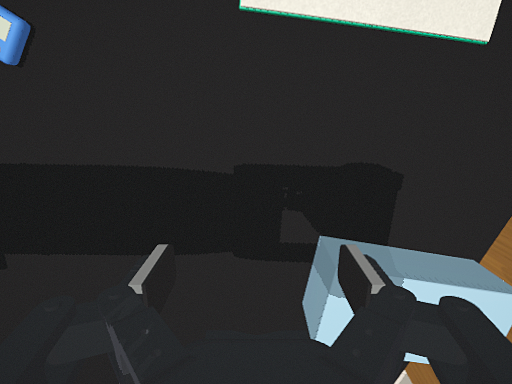

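```bash
cat > h.py <<'E'
import numpy as np, cv2
from cell import state, snapshot
def undist(s,px):
    K=s["K"]; px=np.atleast_2d(np.asarray(px,float))
    return cv2.undistortPoints(px.reshape(-1,1,2),K,np.array([s["k1"],0,0,0.])).reshape(-1,2)
def ray(s,px):
    n=undist(s,px); E=s["extrinsics"]; R=E[:3,:3]; t=E[:3,3]
    d=np.c_[n,np.ones(len(n))]@R; o=-R.T@t
    return o,d
def onplane(s,px,z):
    o,d=ray(s,px); k=(z-o[2])/d[:,2]
    return o+d*k[:,None]
def proj(s,P):
    E=s["extrinsics"]; return cv2.projectPoints(np.atleast_2d(np.asarray(P,float)),cv2.Rodrigues(E[:3,:3])[0],E[:3,3],s["K"],np.array([s["k1"],0,0,0.]))[0].reshape(-1,2)
def two(s1,p1,s2,p2):
    o1,d1=ray(s1,p1);o2,d2=ray(s2,p2);A=np.zeros((3,3));b=np.zeros(3)
    for o,d in((o1,d1[0]),(o2,d2[0])):
        d=d/np.linalg.norm(d);M=np.eye(3)-np.outer(d,d);A+=M;b+=M@o
    return np.linalg.solve(A,b)
def show(s,box,name,k):
    x0,y0,x1,y1=box; im=s["frame"][y0:y1,x0:x1,::-1]
    cv2.imwrite(f"pics/{name}.png",cv2.resize(im,None,fx=k,fy=k,interpolation=cv2.INTER_CUBIC))
E
python3 - <<'E'
from h import *
s=snapshot("top");c=snapshot("scene")
show(s,(280,130,360,210),"t_roller",7);show(s,(0,100,240,270),"t_cyc",3.3)
show(c,(170,220,240,285),"s_roller",8);show(c,(265,100,425,240),"s_cyc",4.5)
for nm,v in(("top",s),("scene",c)):
    hsv=cv2.cvtColor(v["frame"],cv2.COLOR_RGB2HSV)
    for lab,lo,hi in(("mint",(70,60,90),(88,200,255)),("teal",(78,130,30),(98,255,170)),("mat",(98,40,130),(112,160,255))):
        m=cv2.inRange(hsv,lo,hi)
        if lab=="mint": m=cv2.morphologyEx(m,cv2.MORPH_CLOSE,np.ones((5,5)))
        n,l,st,ce=cv2.connectedComponentsWithStats(m)
        for i in range(1,n):
            if st[i,4]>120:
                cn=cv2.findContours((l==i).astype(np.uint8),0,2)[0][0]
                print(nm,lab,st[i],cv2.boxPoints(cv2.minAreaRect(cn)).round(1).tolist(),ce[i].round(1))
E
```

```text
top mint [ 119  175   39   51 1549] [[117.69999694824219, 221.60000610351562], [123.5999984741211, 174.0], [157.60000610351562, 178.1999969482422], [151.60000610351562, 225.8000030517578]] [137.9 199.9]
top mint [406 180  29  84 137] [[405.1000061035156, 180.60000610351562], [407.8999938964844, 179.6999969482422], [434.0, 263.0], [431.20001220703125, 263.8999938964844]] [418.8 221. ]
top teal [307 151  40  16 561] [[307.0, 151.0], [346.0, 151.0], [346.0, 166.0], [307.0, 166.0]] [326.6 158.8]
top mat [ 290  142   56   56 1371] [[288.5, 191.10000610351562], [295.20001220703125, 141.10000610351562], [347.6000061035156, 148.10000610351562], [340.8999938964844, 198.10000610351562]] [313.3 174. ]
top mat [193 212  20  35 363] [[192.1999969482422, 244.60000610351562], [196.3000030517578, 211.39999389648438], [212.60000610351562, 213.39999389648438], [208.39999389648438, 246.6999969482422]] [202.2 229.1]
top mat [280 213  53  35 177] [[280.0, 213.0], [332.0, 213.0], [332.0, 247.0], [280.0, 247.0]] [301.9 233.1]
top mat [312 302  28  25 290] [[310.29998779296875, 320.79998779296875], [315.399
[... 775 characters left out ...]
62], [213.89999389648438, 247.5], [182.6999969482422, 251.60000610351562]] [197.4 242.8]
scene mat [   0  115   61   55 1909] [[-10.100000381469727, 128.8000030517578], [55.099998474121094, 112.5], [65.4000015258789, 153.39999389648438], [0.20000000298023224, 169.6999969482422]] [ 29.  142.9]
scene mat [183 153  21  14 155] [[183.0, 153.0], [203.0, 153.0], [203.0, 166.0], [183.0, 166.0]] [192.7 160.2]
scene mat [280 165  13  22 223] [[279.3999938964844, 166.0], [290.3999938964844, 164.60000610351562], [293.0, 184.8000030517578], [281.8999938964844, 186.10000610351562]] [286.2 175.3]
scene mat [179 233  47  42 699] [[179.0, 233.0], [225.0, 233.0], [225.0, 274.0], [179.0, 274.0]] [208.6 261. ]
```

View pics/t_roller.png

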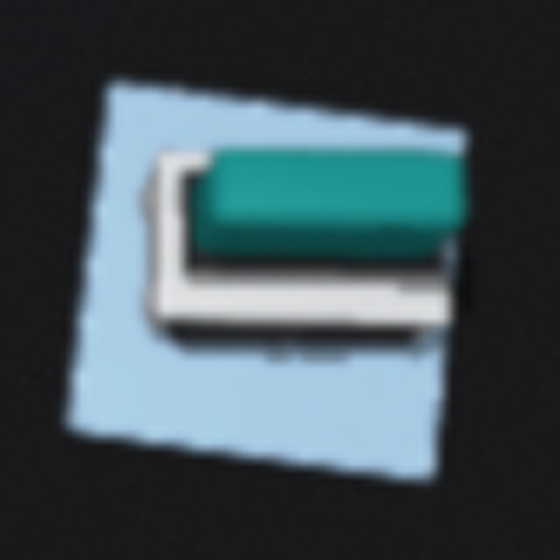

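View pics/t_cyc.png

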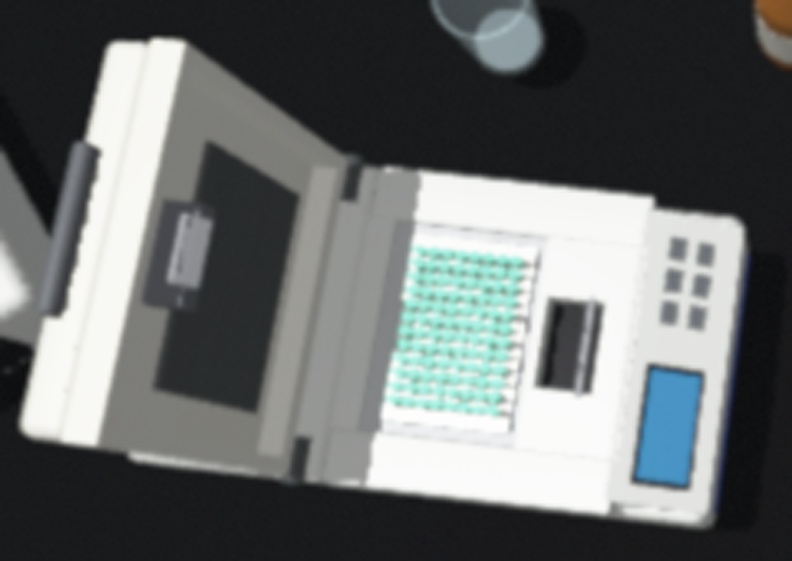

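View pics/s_cyc.png

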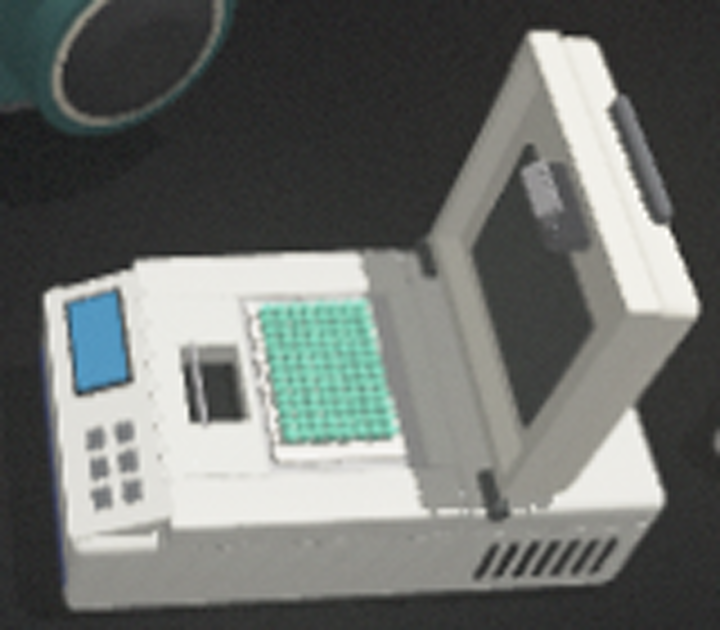

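View pics/s_roller.png

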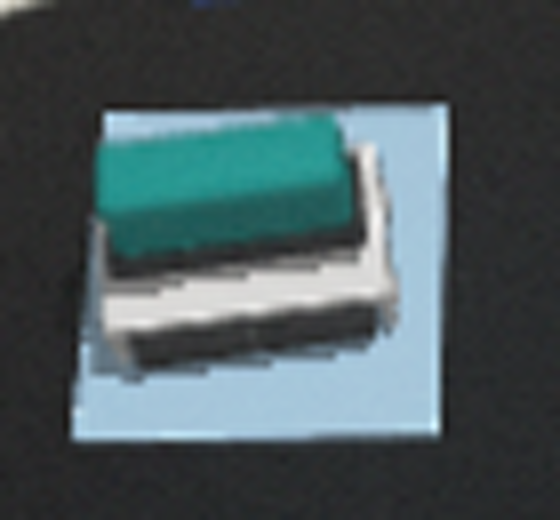

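```bash
python3 - <<'E'
from h import *
s=snapshot("top");c=snapshot("scene")
def rect(P):
    P=P[:,:2]; r=cv2.minAreaRect(P.astype(np.float32)*1000); return r
for nm,v in(("top",s),("scene",c)):
    hsv=cv2.cvtColor(v["frame"],cv2.COLOR_RGB2HSV)
    box=(100,160,170,240) if nm=="top" else (310,155,365,210)
    m=cv2.inRange(hsv,(70,50,90),(88,255,255)); k=np.zeros_like(m);k[box[1]:box[3],box[0]:box[2]]=1; m*=k
    ys,xs=np.nonzero(m); P=onplane(v,np.c_[xs,ys],0.130)
    print(nm,"mint",rect(P),P.mean(0))
    m=cv2.inRange(hsv,(98,40,130),(112,160,255)); k*=0
    b=(285,135,352,205) if nm=="top" else (175,228,230,280); k[b[1]:b[3],b[0]:b[2]]=1
    ys,xs=np.nonzero(m*k); print(nm,"mat",rect(onplane(v,np.c_[xs,ys],0.004)))
t=lambda L,o,k:[(x/k+o[0]-.5+.5/k,y/k+o[1]-.5+.5/k) for x,y in L]
T=t([(215,150),(467,150),(467,225),(215,223)],(280,130),7)
P=onplane(s,T,.104);print(P.round(4),P.mean(0),rect(P))
T=t([(98,147),(335,115),(350,187),(110,215)],(170,220),8)
P=onplane(c,T,.104);print(P.round(4),P.mean(0),rect(P))
# body top corners top view
T=t([(417,170),(652,197),(610,512),(370,486)],(0,100),3.3)
P=onplane(s,T,.118);print(P.round(4)); 
for a,b in((0,1),(2,3),(1,2)): d=P[b]-P[a];print(np.degrees(np.arctan2(d[1],d[0])),np.linalg.norm(d))
E
```

```text
top mint ((528.3502807617188, 143.88815307617188), (73.61579895019531, 103.1403579711914), 85.58795166015625) [0.53150018 0.14268966 0.13      ]
top mat ((640.9414672851562, -265.5970458984375), (131.6139678955078, 131.81748962402344), 83.51316833496094)
scene mint ((530.378662109375, 141.75628662109375), (73.06461334228516, 108.2308578491211), 84.77542114257812) [0.53169424 0.14081721 0.13      ]
scene mat ((639.4351196289062, -267.16949462890625), (129.4624481201172, 130.11978149414062), 82.39729309082031)
[[ 0.6554 -0.2296  0.104 ]
 [ 0.6579 -0.3118  0.104 ]
 [ 0.6326 -0.3112  0.104 ]
 [ 0.6308 -0.2295  0.104 ]] [ 0.64418782 -0.27050921  0.104     ] ((644.3720703125, -270.6212463378906), (25.27754783630371, 82.82841491699219), 1.2281526327133179)
[[ 0.6353 -0.3105  0.104 ]
 [ 0.6343 -0.2306  0.104 ]
 [ 0.6618 -0.2276  0.104 ]
 [ 0.6611 -0.3072  0.104 ]] [ 0.6481181  -0.26897096  0.104     ] ((648.5559692382812, -269.03497314453125), (27.548234939575195, 82.5362319946289), 0.755776047706604)
[[0.6382 0.1812 0.118 ]
 [0.6241 0.0233 0.118 ]
 [0.4148 0.0394 0.118 ]
 [0.4275 0.1932 0.118 ]]
-95.12396354864242 0.15852385889427315
85.3025601886395 0.15427731208855913
175.5790326697059 0.20985720264359034
```

```bash
cat >> h.py <<'E'
from scipy.spatial.transform import Rotation as Ro
def pose():
    s=state(); q=s["tcp_rot"]; return np.array(s["eef_pos"]),Ro.from_quat([q[1],q[2],q[3],q[0]]),s
def tdown(yaw): # tool down with tool x at yaw deg
    y=np.radians(yaw); x=np.array([np.cos(y),np.sin(y),0]); z=np.array([0,0,-1.]); return Ro.from_matrix(np.c_[x,np.cross(z,x),z])
def rows(goal,yaw,n,start=None,R0=None,extra=0):
    """straight line, even turn; shift taken along axes after the row's turn. extra = turns added (deg, world ccw)"""
    p,R,s=pose()
    if start is not None:p=np.array(start)
    if R0 is not None:R=R0
    G=tdown(yaw); rv=(R.inv()*G).as_rotvec()
    if extra: rv=np.array([rv[0],rv[1],rv[2]]); a=np.linalg.norm(rv); rv=rv*(a+np.sign(extra)*2*np.pi*0)/a
    d=(np.array(goal)-p)/n; out=[]
    for i in range(n):
        R=R*Ro.from_rotvec(rv/n); out.append(np.r_[np.degrees(rv/n)/8,R.inv().apply(d)/.03])
    for r in out: print(r.round(2).tolist())
def st():
    p,R,s=pose(); x=R.as_matrix()[:,0]; z=R.as_matrix()[:,2]
    print("t",round(s["time"],2),"tcp",p.round(4),"yaw",round(np.degrees(np.arctan2(x[1],x[0])),2),"z",z.round(4),"F",s["ft_force"].round(2),"M",s["wrist_torque"].round(2),"w",round(s["gripper_width"],4),"q",np.degrees(s["q"]).round(1))
E
python3 - <<'E'
from h import *
st(); rows([.646,-.270,.20],90.5,16)
c=snapshot("scene");s=snapshot("top")
print(onplane(c,[(470,200),(427,195),(362,285)],0),onplane(s,[(150,113)],0))
E
```

```text
t 0.35 tcp [ 0.244  -0.6293  0.2311] yaw 21.19 z [-0.e+00  3.e-04 -1.e+00] F [-0.71  0.42 -0.39] M [ 0.    0.   -0.02] w 0.0855 q [-71.    6.7  82.6   0.   90.8  -2.2]
[-0.0, -0.0, -0.54, 1.08, -0.31, 0.07]
[-0.0, -0.0, -0.54, 1.1, -0.23, 0.07]
[-0.0, -0.0, -0.54, 1.11, -0.15, 0.07]
[-0.0, -0.0, -0.54, 1.12, -0.06, 0.06]
[-0.0, -0.0, -0.54, 1.12, 0.02, 0.06]
[-0.0, -0.0, -0.54, 1.12, 0.11, 0.06]
[-0.0, -0.0, -0.54, 1.11, 0.19, 0.06]
[-0.0, -0.0, -0.54, 1.09, 0.27, 0.06]
[-0.0, -0.0, -0.54, 1.07, 0.35, 0.06]
[-0.0, -0.0, -0.54, 1.04, 0.43, 0.06]
[-0.0, -0.0, -0.54, 1.0, 0.51, 0.06]
[-0.0, -0.0, -0.54, 0.96, 0.59, 0.06]
[-0.0, -0.0, -0.54, 0.91, 0.66, 0.06]
[-0.0, -0.0, -0.54, 0.86, 0.72, 0.06]
[-0.0, -0.0, -0.54, 0.8, 0.79, 0.06]
[-0.0, -0.0, -0.54, 0.74, 0.84, 0.06]
[[0.57535341 0.60559597 0.        ]
 [0.53625067 0.47009728 0.        ]
 [0.79803656 0.16627538 0.        ]] [[0.7797008  0.16824589 0.        ]]
```

Slightly slower first entries (limited to 1); the rest as computed.

Request:
arm_command:
  plan:
    - [[0,0,-0.54,1,-0.31,0,-1],[0,0,-0.54,1,-0.23,0,-1],[0,0,-0.54,1,-0.15,0,-1],[0,0,-0.54,1,-0.06,0,-1],[0,0,-0.54,1,0.02,0,-1],[0,0,-0.54,1,0.11,0,-1],[0,0,-0.54,1,0.19,0,-1],[0,0,-0.54,1,0.27,0,-1],[0,0,-0.54,1,0.35,0,-1],[0,0,-0.54,1,0.43,0,-1],[0,0,-0.54,1,0.51,0.2,-1],[0,0,-0.54,0.96,0.59,0.2,-1],[0,0,-0.54,0.91,0.66,0.2,-1],[0,0,-0.54,0.86,0.72,0.2,-1],[0,0,-0.54,0.8,0.79,0.1,-1],[0,0,-0.54,0.74,0.84,0.1,-1],[0,0,0,1,0.1,0,-1],[0,0,0,0,0,0,-1]]

```text
time: 2.7
eef_pos: [0.654, -0.2885, 0.2013]
tcp_rot: [-0.0, 0.705, 0.71, 0.0]
ft_force: [-0.0, -0.2, -0.8]
gripper_width: 0.0855
```

```bash
python3 - <<'E'
from h import *
st(); s=snapshot("wrist"); cv2.imwrite("pics/w1.png",s["frame"][:,:,::-1])
hsv=cv2.cvtColor(s["frame"],cv2.COLOR_RGB2HSV);m=cv2.inRange(hsv,(78,130,100),(98,255,255))
n,l,sta,ce=cv2.connectedComponentsWithStats(m)
for i in range(1,n):
    if sta[i,4]>100:
        ys,xs=np.nonzero(l==i);P=onplane(s,np.c_[xs,ys],.104);print(sta[i],cv2.minAreaRect(P[:,:2].astype(np.float32)*1000))
E
```

```text
t 2.7 tcp [ 0.654  -0.2885  0.2013] yaw 90.42 z [-0.e+00  2.e-04 -1.e+00] F [-0.02 -0.17 -0.76] M [0.01 0.02 0.02] w 0.0855 q [-25.8  12.1  79.3   0.   88.6 -26.3]
[ 230  128   31   93 2733] ((644.121337890625, -269.4666748046875), (26.133821487426758, 83.14552307128906), 0.6813508868217468)
[165 308  71  23 228] ((597.3773193359375, -418.9380187988281), (27.045190811157227, 74.10787963867188), 83.42927551269531)
```

View pics/w1.png

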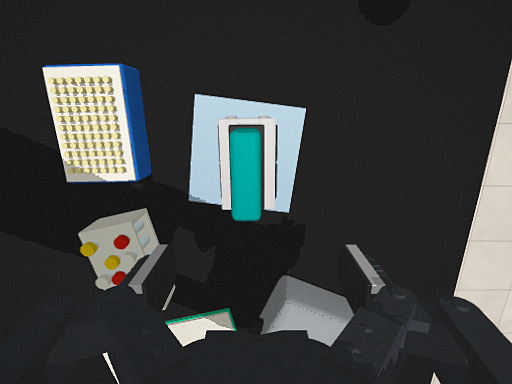

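Request:
arm_command:
  plan:
    - [[0,0,0,0.4,-0.28,0.6,-1],[0,0,0,0.23,0,0.9,-1],[0,0,0,0,0,0.9,-1],[0,0,0,0,0,0.9,-1],[0,0,0,0,0,0.6,-1],[0,0,0,0,0,0.44,-1],[0,0,0,0,0,0,0],[0,0,0,0,0,0,0.6],[0,0,0,0,0,0,0.8],[0,0,0,0,0,0,1],[0,0,0,0,0,0,1],[0,0,0,0,0,0,1]]
  grip_force: 90

```text
time: 4.25
eef_pos: [0.6453, -0.2714, 0.0716]
tcp_rot: [0.0, 0.705, 0.709, 0.0]
ft_force: [0.4, -1.0, 4.1]
gripper_width: 0.0267
```

```bash
python3 - <<'E'
from h import *
st(); s=snapshot("wrist"); cv2.imwrite("pics/w2.png",s["frame"][:,:,::-1])
E
```

```text
t 4.25 tcp [ 0.6453 -0.2714  0.0716] yaw 90.31 z [ 8.e-04 -3.e-04 -1.e+00] F [ 0.39 -1.04  4.13] M [-0.11 -0.23  0.02] w 0.0267 q [-24.9  14.4  88.9   0.   76.7 -25.2]
```

View pics/w2.png

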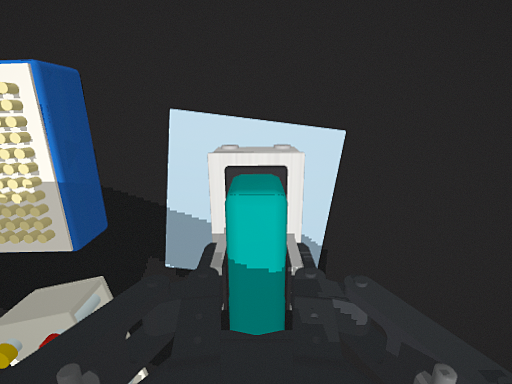

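```bash
python3 - <<'E'
from h import *
p,R,s=pose()
n=26; p0=p+[0,0,.12]; g=np.array([.4954,.1475,.225]); yaw=90.3; tot=265.1-yaw
d=(g-p0)/n
for i in range(n):
    yaw+=tot/n; print([0,0,round(-tot/n/8,3)]+(tdown(yaw).inv().apply(d)/.03).round(2).tolist())
E
```

```text
[0, 0, -0.84, 0.56, -0.13, -0.04]
[0, 0, -0.84, 0.57, -0.06, -0.04]
[0, 0, -0.84, 0.57, 0.01, -0.04]
[0, 0, -0.84, 0.57, 0.07, -0.04]
[0, 0, -0.84, 0.55, 0.14, -0.04]
[0, 0, -0.84, 0.53, 0.2, -0.04]
[0, 0, -0.84, 0.51, 0.26, -0.04]
[0, 0, -0.84, 0.47, 0.32, -0.04]
[0, 0, -0.84, 0.43, 0.38, -0.04]
[0, 0, -0.84, 0.38, 0.42, -0.04]
[0, 0, -0.84, 0.33, 0.46, -0.04]
[0, 0, -0.84, 0.27, 0.5, -0.04]
[0, 0, -0.84, 0.21, 0.53, -0.04]
[0, 0, -0.84, 0.15, 0.55, -0.04]
[0, 0, -0.84, 0.08, 0.56, -0.04]
[0, 0, -0.84, 0.02, 0.57, -0.04]
[0, 0, -0.84, -0.05, 0.57, -0.04]
[0, 0, -0.84, -0.11, 0.56, -0.04]
[0, 0, -0.84, -0.18, 0.54, -0.04]
[0, 0, -0.84, -0.24, 0.52, -0.04]
[0, 0, -0.84, -0.3, 0.48, -0.04]
[0, 0, -0.84, -0.36, 0.45, -0.04]
[0, 0, -0.84, -0.41, 0.4, -0.04]
[0, 0, -0.84, -0.45, 0.35, -0.04]
[0, 0, -0.84, -0.49, 0.3, -0.04]
[0, 0, -0.84, -0.52, 0.24, -0.04]
```

Request:
arm_command:
  plan:
    - [[0,0,0,0,0,-0.5,1],[0,0,0,0,0,-1,1],[0,0,0,0,0,-1,1],[0,0,0,0,0,-1,1],[0,0,0,0,0,-0.5,1]]

```text
time: 4.92
eef_pos: [0.6452, -0.2713, 0.1932]
tcp_rot: [0.001, 0.705, 0.709, 0.0]
ft_force: [0.8, 0.2, -3.2]
gripper_width: 0.0264
```

Request:
arm_command:
  plan:
    - [[0,0,-0.84,0.56,-0.13,-0.5,1],[0,0,-0.84,0.57,-0.06,-0.5,1],[0,0,-0.84,0.57,0.01,-0.5,1],[0,0,-0.84,0.57,0.07,0,1],[0,0,-0.84,0.55,0.14,0,1],[0,0,-0.84,0.53,0.2,0,1],[0,0,-0.84,0.51,0.26,0,1],[0,0,-0.84,0.47,0.32,0,1],[0,0,-0.84,0.43,0.38,0,1],[0,0,-0.84,0.38,0.42,0,1],[0,0,-0.84,0.33,0.46,0,1],[0,0,-0.84,0.27,0.5,0,1],[0,0,-0.84,0.21,0.53,0,1]]

```text
time: 6.55
eef_pos: [0.5945, -0.0541, 0.2355]
tcp_rot: [-0.001, 0.018, 1.0, 0.0]
ft_force: [0.5, -0.3, -4.1]
gripper_width: 0.0269
```

Request:
arm_command:
  plan:
    - [[0,0,-0.84,0.15,0.55,0,1],[0,0,-0.84,0.08,0.56,0,1],[0,0,-0.84,0.02,0.57,0,1],[0,0,-0.84,-0.05,0.57,0,1],[0,0,-0.84,-0.11,0.56,0,1],[0,0,-0.84,-0.18,0.54,0,1],[0,0,-0.84,-0.24,0.52,0,1],[0,0,-0.84,-0.3,0.48,0,1],[0,0,-0.84,-0.36,0.45,0,1],[0,0,-0.84,-0.41,0.4,0,1],[0,0,-0.84,-0.45,0.35,0,1],[0,0,-0.84,-0.49,0.3,0,1],[0,0,-0.84,-0.52,0.24,0,1],[0,0,0,0,0,0,1]]

```text
time: 8.3
eef_pos: [0.5448, 0.1631, 0.2356]
tcp_rot: [-0.0, -0.676, 0.737, 0.0]
ft_force: [1.1, -0.5, -3.7]
gripper_width: 0.0266
```

```bash
python3 - <<'E'
from h import *
st(); s=snapshot("wrist"); cv2.imwrite("pics/w3.png",s["frame"][:,:,::-1])
s=snapshot("top"); show(s,(0,100,240,270),"t3",3.3); s=snapshot("scene"); show(s,(265,60,425,240),"s3",3.3)
E
```

```text
t 8.3 tcp [0.5448 0.1631 0.2356] yaw -94.9 z [-1.1e-03 -2.0e-04 -1.0e+00] F [ 1.14 -0.47 -3.74] M [-0.02 -0.03 -0.04] w 0.0266 q [  14.1   -6.7   95.5    0.    91.2 -161. ]
```

View pics/w3.png

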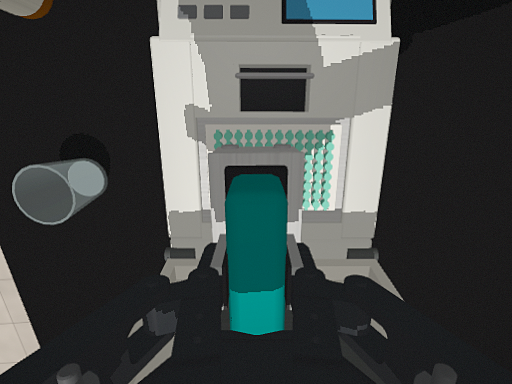

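View pics/t3.png

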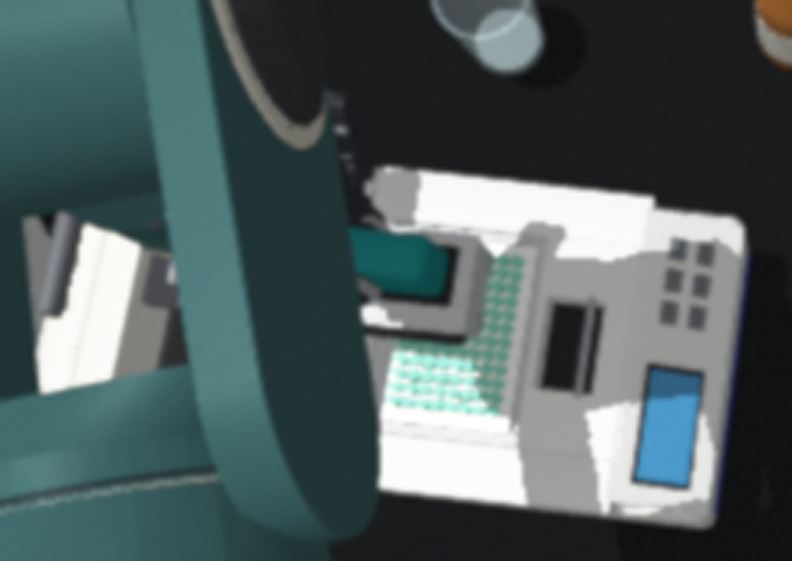

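View pics/s3.png

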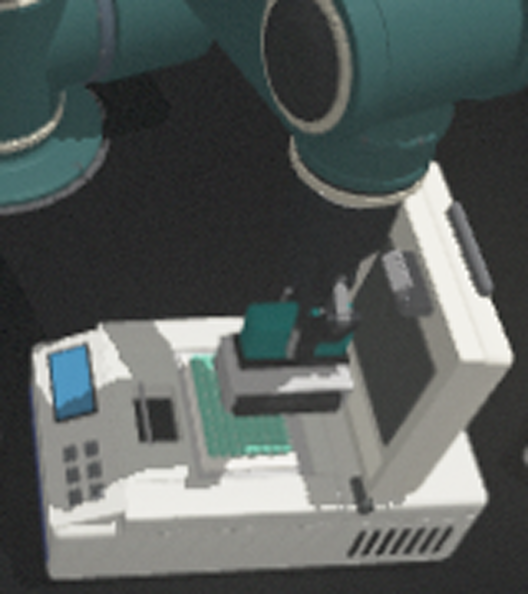

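```bash
python3 - <<'E'
from h import *
s=snapshot("wrist")
show(s,(195,115,350,215),"w3z",5)
hsv=cv2.cvtColor(s["frame"],cv2.COLOR_RGB2HSV);m=cv2.inRange(hsv,(65,60,60),(90,255,255));k=np.zeros_like(m);k[120:215,200:350]=1;k[150:,:302]=0
ys,xs=np.nonzero(m*k);P=onplane(s,np.c_[xs,ys],.131)
c=np.array([.530,.1425]);a=np.radians(85.1);ex=np.array([np.cos(a),np.sin(a)]);ey=np.array([-ex[1],ex[0]])
d=P[:,:2]-c;u=d@ex;v=d@ey
f=u<-25;print("front v range",v[f].min(),v[f].max(),"u min",u.min(),"u max at right",u[v>30].max(), "left edge", v.min())
# front edge slope
for vv in range(-50,51,20):
    q=abs(v-vv/1000)<.006
    if q.any():print(vv,u[q].min())
E
```

```text
Traceback (most recent call last):
ValueError: zero-size array to reduction operation minimum which has no identity
```

View pics/w3z.png

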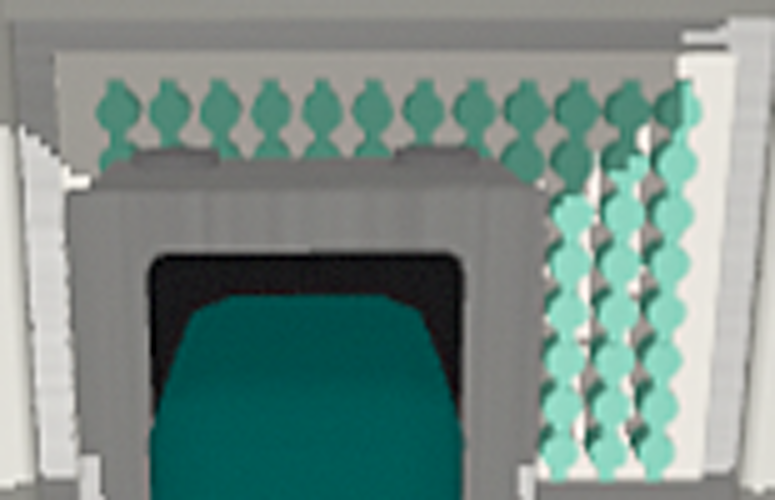

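```bash
python3 - <<'E'
from h import *
s=snapshot("wrist")
t=lambda L:[(x/5+195-.4,y/5+115-.4) for x,y in L]
P=onplane(s,t([(118,110),(425,109),(679,108),(655,450),(557,450)]),.1308)[:,:2]
Q=np.array([[-31.5,-49.5],[-31.5,4.5],[-31.5,49.5],[31.5,49.5],[31.5,31.5]])/1000
print(P.round(4))
A=[];b=[]
# rigid fit
pc=P.mean(0);qc=Q.mean(0);H=(Q-qc).T@(P-pc);U,_,Vt=np.linalg.svd(H);R=(U@Vt).T
print(np.degrees(np.arctan2(R[1,0],R[0,0])),pc-R@qc,((P-pc)-(Q-qc)@R.T).round(4))
E
```

```text
[[0.5738 0.1063]
 [0.5201 0.1109]
 [0.4757 0.1146]
 [0.4809 0.1777]
 [0.4994 0.1761]]
84.92402119539896 [0.52758259 0.14186334] [[-0.0003  0.0002]
 [-0.0002 -0.    ]
 [ 0.0002 -0.0003]
 [-0.0001  0.0001]
 [ 0.0004  0.    ]]
```

Request:
arm_command:
  plan:
    - [[0,0,0,0.34,-0.33,0.3,1],[0,0,0,0.34,-0.32,0.4,1],[0,0,0,0,0,0.4,1],[0,0,0,0,0,0.1,1],[0,0,0,0,0,0.1,1],[0,0,0,0,0,0,1]]

```text
time: 9.3
eef_pos: [0.5631, 0.1403, 0.198]
tcp_rot: [0.0, -0.676, 0.737, -0.001]
ft_force: [-2.8, -5.6, 5.4]
gripper_width: 0.0268
```

```bash
python3 - <<'E'
from h import *
st(); s=snapshot("wrist"); show(s,(150,90,400,260),"w4",3)
s=snapshot("scene"); show(s,(265,100,425,240),"s4",4)
E
```

```text
t 9.3 tcp [0.5631 0.1403 0.198 ] yaw -94.97 z [ 1.4e-03 -6.0e-04 -1.0e+00] F [-2.77 -5.61  5.43] M [-1.07  0.21  0.08] w 0.0268 q [ 1.150e+01 -4.600e+00  9.710e+01 -1.000e-01  8.750e+01 -1.635e+02]
```

View pics/w4.png

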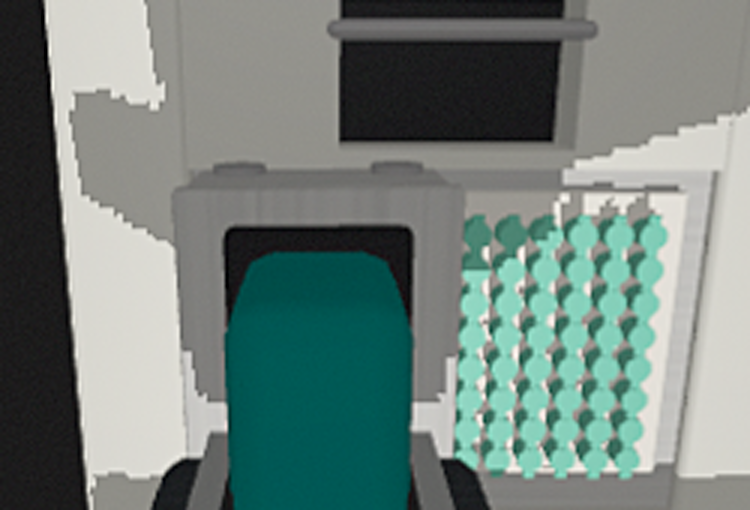

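View pics/s4.png

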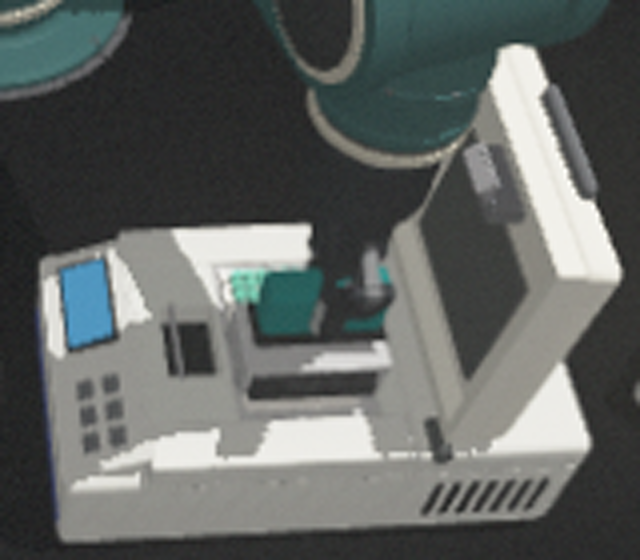

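Request:
arm_command:
  plan:
    - [[0,0,0,0,0,0.06,1],[0,0,0,0,0.05,0.06,1],[0,0,0,0,0.1,0.06,1],[0,0,0,0,0.15,0,1],[0,0,0,0,0.15,0,1],[0,0,0,0,0.15,0,1]]

```text
time: 10.15
eef_pos: [0.5459, 0.1418, 0.1939]
tcp_rot: [0.002, -0.676, 0.737, -0.002]
ft_force: [2.3, -6.2, 9.6]
gripper_width: 0.0269
```

```bash
python3 - <<'E'
from h import *
st()
E
```

```text
t 10.15 tcp [0.5459 0.1418 0.1939] yaw -94.98 z [ 4.7e-03 -4.0e-04 -1.0e+00] F [ 2.32 -6.24  9.57] M [-1.29 -0.46 -0.05] w 0.0269 q [ 1.20e+01 -6.70e+00  9.94e+01 -1.00e-01  8.70e+01 -1.63e+02]
```

Request:
arm_command:
  plan:
    - [[0,0,0,0.03,0.15,0.03,1],[0,0,0,0,0.15,0,1],[0,0,0,0,0.15,0,1],[0,0,0,0,0.15,0,1],[0,0,0,0,0.15,0,1],[0,0,0,0,0.15,0,1],[0,0,0,0,0.15,0,1],[0,0,0,0,0.15,0,1],[0,0,0,0,0.15,0,1],[0,0,0,0,0.15,0,1],[0,0,0,0,0.1,0,1]]

```text
time: 11.52
eef_pos: [0.4976, 0.1456, 0.1928]
tcp_rot: [0.002, -0.676, 0.737, -0.001]
ft_force: [1.1, -2.7, 8.3]
gripper_width: 0.0269
```

```bash
python3 - <<'E'
from h import *
st(); s=snapshot("wrist"); show(s,(100,90,350,260),"w5",3)
E
```

```text
t 11.53 tcp [0.4976 0.1456 0.1928] yaw -94.96 z [ 3.8e-03  6.0e-04 -1.0e+00] F [ 1.1  -2.71  8.27] M [-0.61 -0.11  0.  ] w 0.0269 q [  13.5  -12.6  104.7   -0.    87.7 -161.5]
```

View pics/w5.png

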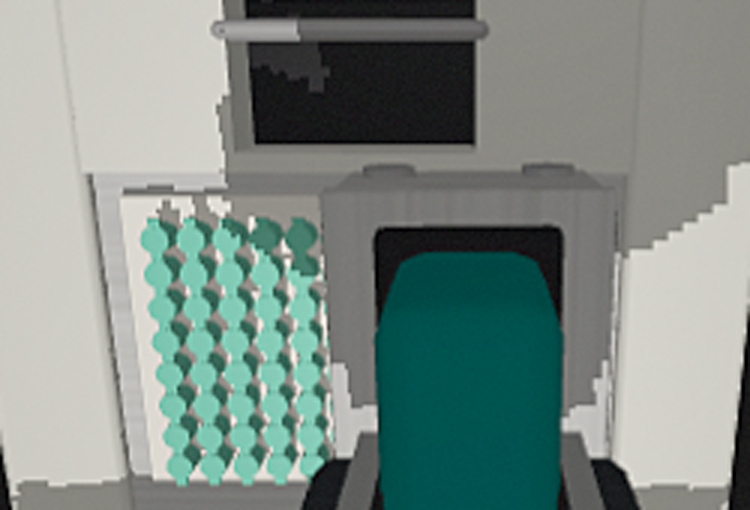

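Request:
arm_command:
  plan:
    - [[0,0,0,0,0,0.07,1],[0,0,0,0,-0.05,0.07,1],[0,0,0,0,-0.1,0,1],[0,0,0,0,-0.15,0,1],[0,0,0,0,-0.15,0,1]]

```text
time: 12.2
eef_pos: [0.5113, 0.1445, 0.1891]
tcp_rot: [0.002, -0.676, 0.737, -0.001]
ft_force: [-1.9, -3.3, 14.4]
gripper_width: 0.0266
```

Request:
arm_command:
  plan:
    - [[0,0,0,0,-0.15,0,1],[0,0,0,0,-0.15,0,1],[0,0,0,0,-0.15,0,1],[0,0,0,0,-0.15,0,1],[0,0,0,0,-0.15,0,1],[0,0,0,0,-0.15,0,1]]

```text
time: 12.95
eef_pos: [0.5381, 0.1423, 0.1891]
tcp_rot: [0.002, -0.676, 0.737, -0.001]
ft_force: [-3.7, -0.6, 14.4]
gripper_width: 0.0269
```

Request:
arm_command:
  plan:
    - [[0,0,0,0,-0.15,0,1],[0,0,0,0,-0.15,0,1],[0,0,0,0,-0.15,0,1],[0,0,0,0,-0.15,0,1],[0,0,0,0,-0.15,0,1],[0,0,0,0,-0.15,0,1]]

```text
time: 13.7
eef_pos: [0.5652, 0.14, 0.1892]
tcp_rot: [0.002, -0.676, 0.737, -0.001]
ft_force: [-2.0, -0.5, 13.7]
gripper_width: 0.0271
```

```bash
python3 - <<'E'
from h import *
st(); s=snapshot("wrist"); show(s,(150,90,400,260),"w6",3)
E
```

```text
t 13.7 tcp [0.5652 0.14   0.1892] yaw -94.95 z [ 0.0038  0.0013 -1.    ] F [-2.04 -0.53 13.74] M [-0.02  0.52 -0.02] w 0.0271 q [  11.4   -4.2   97.6    0.    86.5 -163.7]
```

View pics/w6.png

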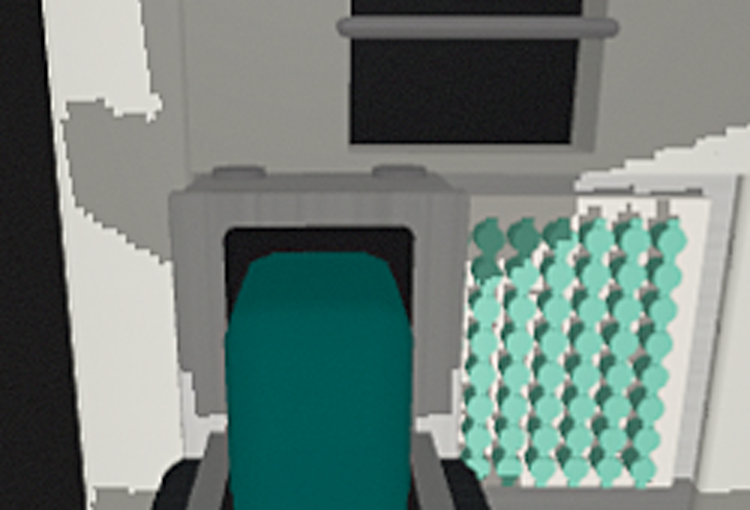

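Request:
arm_command:
  plan:
    - [[0,0,0,0,0,0.05,1],[0,0,0,0,0.05,0.02,1],[0,0,0,0,0.15,0,1],[0,0,0,0,0.15,0,1],[0,0,0,0,0.15,0,1],[0,0,0,0,0.15,0,1]]

```text
time: 14.5
eef_pos: [0.5459, 0.1416, 0.1877]
tcp_rot: [0.002, -0.676, 0.737, -0.001]
ft_force: [0.7, -1.6, 16.7]
gripper_width: 0.0274
```

Request:
arm_command:
  plan:
    - [[0,0,0,0,0.15,0,1],[0,0,0,0,0.15,0,1],[0,0,0,0,0.15,0,1],[0,0,0,0,0.15,0,1],[0,0,0,0,0.15,0,1],[0,0,0,0,0.15,0,1],[0,0,0,0,0.15,0,1]]

```text
time: 15.38
eef_pos: [0.5145, 0.1443, 0.1876]
tcp_rot: [0.002, -0.676, 0.737, -0.001]
ft_force: [1.2, -2.9, 17.0]
gripper_width: 0.0268
```

Request:
arm_command:
  plan:
    - [[0,0,0,0,0.15,0,1],[0,0,0,0,0.15,0,1],[0,0,0,0,0.15,0,1],[0,0,0,0,0.15,0,1],[0,0,0,0,0.1,0,1],[0,0,0,0,0,0,1]]

```text
time: 16.12
eef_pos: [0.4934, 0.1461, 0.1875]
tcp_rot: [0.002, -0.676, 0.737, -0.001]
ft_force: [-1.9, -1.8, 17.9]
gripper_width: 0.027
```

```bash
python3 - <<'E'
from h import *
st(); s=snapshot("wrist"); show(s,(100,90,350,260),"w7",3)
E
```

```text
t 16.12 tcp [0.4934 0.1461 0.1875] yaw -94.95 z [ 0.0048  0.0011 -1.    ] F [-1.86 -1.77 17.88] M [-0.61  0.46 -0.03] w 0.027 q [  13.7  -13.   105.5   -0.    87.2 -161.4]
```

View pics/w7.png

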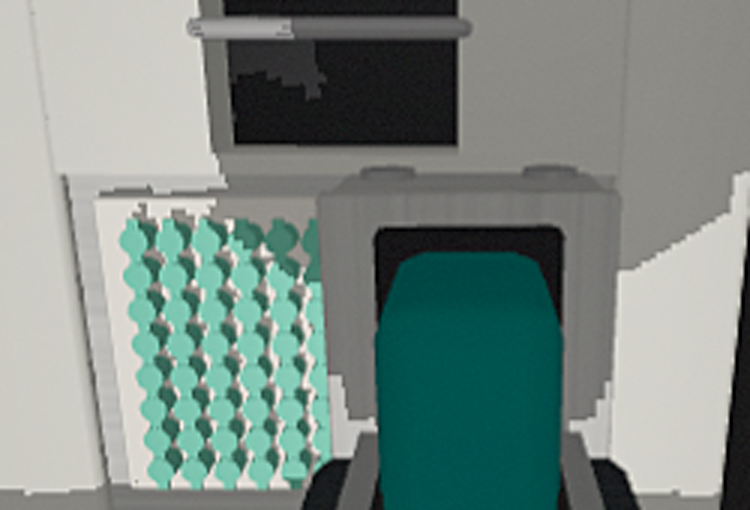

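Request:
arm_command:
  plan:
    - [[0,0,0,0,-0.1,0.03,1],[0,0,0,0,-0.2,0,1],[0,0,0,0,-0.25,0,1],[0,0,0,0,-0.25,0,1],[0,0,0,0,-0.25,0,1],[0,0,0,0,-0.25,0,1],[0,0,0,0,-0.25,0,1]]

```text
time: 17.05
eef_pos: [0.5401, 0.1422, 0.1868]
tcp_rot: [0.002, -0.676, 0.737, -0.001]
ft_force: [-0.8, -0.5, 17.9]
gripper_width: 0.0269
```

Request:
arm_command:
  plan:
    - [[0,0,0,0,-0.25,0,1],[0,0,0,0,-0.25,0,1],[0,0,0,0,-0.25,0,1],[0,0,0,0,-0.1,0,1],[0,0,0,0,0,0,1]]

```text
time: 17.68
eef_pos: [0.5656, 0.1401, 0.1868]
tcp_rot: [0.002, -0.676, 0.737, -0.001]
ft_force: [0.2, 0.0, 18.7]
gripper_width: 0.0266
```

Request:
arm_command:
  plan:
    - [[0,0,0,0,0,-0.2,1],[0,0,0,0,0,-0.5,1],[0,0,0,0,0,-0.6,1],[0,0,0,0.5,0,-0.3,1],[0,0,0,1,0,0,1],[0,0,0,1,0,0,1],[0,0,0,1,0,0,1],[0,0,0,1,0,0,1],[0,0,0,0.5,0,0,1]]

```text
time: 18.8
eef_pos: [0.5475, 0.0296, 0.2318]
tcp_rot: [-0.009, -0.652, 0.758, -0.012]
ft_force: [0.2, -0.3, -3.9]
gripper_width: 0.0268
```

```bash
python3 - <<'E'
from h import *
st(); s=snapshot("wrist"); cv2.imwrite("pics/w8.png",s["frame"][:,:,::-1])
s=snapshot("top"); show(s,(100,160,180,240),"t8",7); s=snapshot("scene"); show(s,(310,150,370,210),"s8",9)
E
```

```text
t 18.8 tcp [0.5475 0.0296 0.2318] yaw -98.6 z [ 0.0016 -0.03   -0.9995] F [ 0.16 -0.3  -3.89] M [ 0.05  0.03 -0.02] w 0.0268 q [   1.3   -9.3   98.2   -1.7   91.  -170.1]
```

View pics/w8.png

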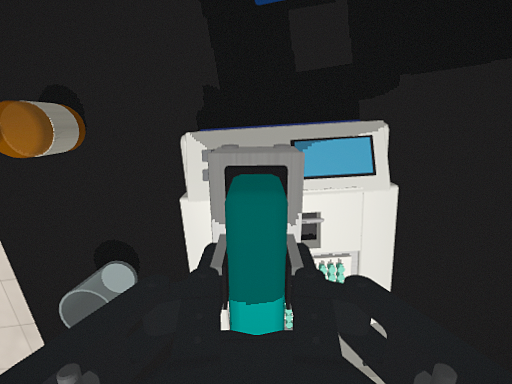

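View pics/t8.png

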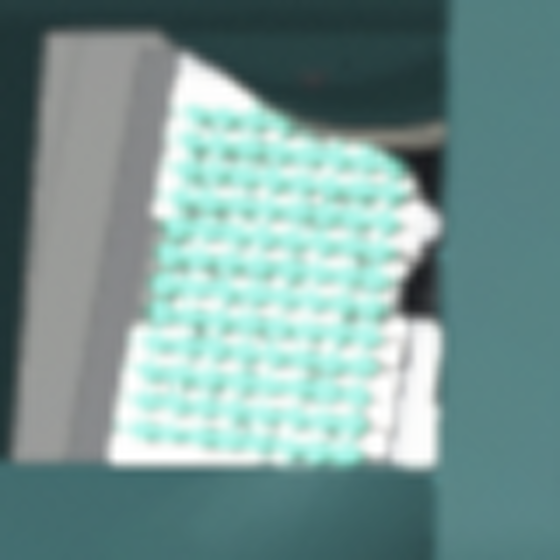

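View pics/s8.png

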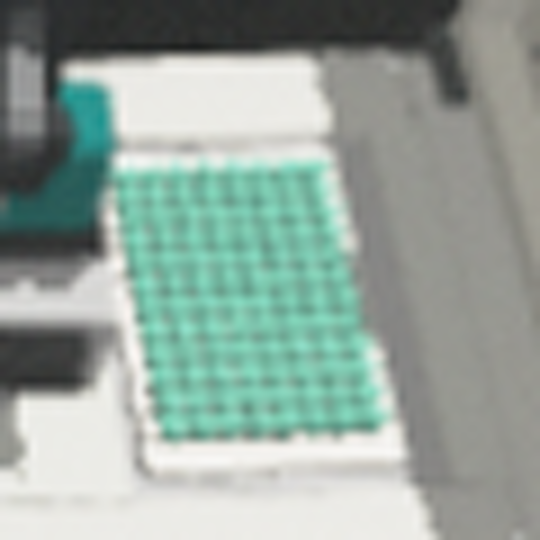

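```bash
python3 - <<'E'
from h import *
a=cv2.imread("pics/scene0.png");s=snapshot("scene");b=s["frame"][:,:,::-1].copy()
def sat(i): 
    i=i.astype(np.float32); return i[:,:,1]-i[:,:,2]
A,B=sat(a),sat(b)
ex=np.array([np.cos(np.radians(84.95)),np.sin(np.radians(84.95))]);ey=np.array([-ex[1],ex[0]]);c=np.array([.5285,.142])
for v in (-.0495,-.0315,-.0135,.0,.0135,.0315,.0495):
    pb=[proj(s,[*(c+ex*0+ey*v),z])[0] for z in(.131,.127)]
    # mint centroid of vertical strip profile windows
    out=[]
    for I in(A,B):
        x,y=pb[0];w=I[int(y)-6:int(y)+8,int(x)-9:int(x)+10]; out.append(w)
    sh,r=cv2.phaseCorrelate(np.ascontiguousarray(out[0]),np.ascontiguousarray(out[1]))
    print(v,"expected",(pb[1]-pb[0]).round(2),"seen",np.round(sh,2),round(r,2))
sh=cv2.phaseCorrelate(np.ascontiguousarray(A[210:240,270:415]),np.ascontiguousarray(B[210:240,270:415]));print(sh)
m=[cv2.inRange(cv2.cvtColor(i,cv2.COLOR_BGR2HSV),(70,60,90),(88,255,255))[160:205,318:358] for i in(a,b)]
for k in m: ys,xs=np.nonzero(k);print(xs.mean()+318,ys.mean()+160,len(xs),ys.min()+160,ys.max()+160)
E
```

```text
-0.0495 expected [-0.27  0.79] seen [-0.04  0.59] 0.99
-0.0315 expected [-0.27  0.8 ] seen [ 0.21 -0.31] 0.67
-0.0135 expected [-0.26  0.81] seen [ 0.51 -0.57] 0.74
0.0 expected [-0.26  0.81] seen [ 0.01 -0.09] 0.83
0.0135 expected [-0.25  0.82] seen [0.34 0.03] 0.67
0.0315 expected [-0.25  0.83] seen [0.39 1.5 ] 1.0
0.0495 expected [-0.24  0.83] seen [0.38 0.95] 0.97
((0.09936171844034902, 0.1568071580224668), 0.5852815592024061)
337.1179698216735 182.23593964334705 729 167 197
335.8333333333333 182.1706349206349 756 160 198
```

```bash
python3 - <<'E'
from h import *
p,R,s=pose()
yaw0=261.4; G0=tdown(yaw0-8)
print("fix row",(np.degrees((R.inv()*G0).as_rotvec())/8).round(2))
yaw=yaw0-8; n=22; tot=90.4-yaw; g=np.array([.6425,-.2690,.2318]); d=(g-p)/n
for i in range(n):
    print([0,0,round(-tot/n/8,3)]+(tdown(yaw).inv().apply(d)/.03).round(2).tolist()); yaw+=tot/n
E
```

```text
fix row [-0.06 -0.2   1.01]
[0, 0, 0.926, 0.39, -0.27, -0.0]
[0, 0, 0.926, 0.36, -0.32, -0.0]
[0, 0, 0.926, 0.31, -0.36, -0.0]
[0, 0, 0.926, 0.26, -0.4, -0.0]
[0, 0, 0.926, 0.21, -0.43, -0.0]
[0, 0, 0.926, 0.15, -0.45, -0.0]
[0, 0, 0.926, 0.09, -0.47, -0.0]
[0, 0, 0.926, 0.03, -0.47, -0.0]
[0, 0, 0.926, -0.03, -0.48, -0.0]
[0, 0, 0.926, -0.09, -0.47, -0.0]
[0, 0, 0.926, -0.15, -0.45, -0.0]
[0, 0, 0.926, -0.21, -0.43, -0.0]
[0, 0, 0.926, -0.26, -0.4, -0.0]
[0, 0, 0.926, -0.31, -0.36, -0.0]
[0, 0, 0.926, -0.35, -0.32, -0.0]
[0, 0, 0.926, -0.39, -0.27, -0.0]
[0, 0, 0.926, -0.42, -0.22, -0.0]
[0, 0, 0.926, -0.45, -0.16, -0.0]
[0, 0, 0.926, -0.46, -0.1, -0.0]
[0, 0, 0.926, -0.47, -0.04, -0.0]
[0, 0, 0.926, -0.48, 0.02, -0.0]
[0, 0, 0.926, -0.47, 0.08, -0.0]
```

Request:
arm_command:
  plan:
    - [[-0.06,-0.2,1,0,0,0,1],[0,0,0.926,0.39,-0.27,0,1],[0,0,0.926,0.36,-0.32,0,1],[0,0,0.926,0.31,-0.36,0,1],[0,0,0.926,0.26,-0.4,0,1],[0,0,0.926,0.21,-0.43,0,1],[0,0,0.926,0.15,-0.45,0,1],[0,0,0.926,0.09,-0.47,0,1],[0,0,0.926,0.03,-0.47,0,1],[0,0,0.926,-0.03,-0.48,0,1],[0,0,0.926,-0.09,-0.47,0,1],[0,0,0.926,-0.15,-0.45,0,1]]

```text
time: 20.5
eef_pos: [0.5965, -0.1193, 0.2317]
tcp_rot: [-0.0, 0.072, 0.997, -0.0]
ft_force: [0.1, 0.6, -4.1]
gripper_width: 0.0272
```

Request:
arm_command:
  plan:
    - [[0,0,0.926,-0.21,-0.43,0,1],[0,0,0.926,-0.26,-0.4,0,1],[0,0,0.926,-0.31,-0.36,0,1],[0,0,0.926,-0.35,-0.32,0,1],[0,0,0.926,-0.39,-0.27,0,1],[0,0,0.926,-0.42,-0.22,0,1],[0,0,0.926,-0.45,-0.16,0,1],[0,0,0.926,-0.46,-0.1,0,1],[0,0,0.926,-0.47,-0.04,0,1],[0,0,0.926,-0.48,0.02,0,1],[0,0,0.926,-0.47,0.08,0,1],[0,0,0,0,0,0,1]]

```text
time: 22.0
eef_pos: [0.644, -0.269, 0.2313]
tcp_rot: [-0.0, 0.704, 0.71, -0.0]
ft_force: [-0.4, 1.2, -3.6]
gripper_width: 0.0268
```

```bash
python3 - <<'E'
from h import *
st(); p,R,s=pose(); print((np.degrees((R.inv()*tdown(90.4)).as_rotvec())/8).round(2), (R.inv().apply(np.array([.6425,-.269,.0716])-p)/.03).round(2))
s=snapshot("wrist"); cv2.imwrite("pics/w9.png",s["frame"][:,:,::-1])
E
```

```text
t 22.0 tcp [ 0.644  -0.269   0.2313] yaw 90.51 z [-1.2e-03 -1.0e-04 -1.0e+00] F [-0.44  1.22 -3.6 ] M [-0.05  0.01 -0.01] w 0.0268 q [-24.8   9.5  79.4  -0.   91.1 -25.3]
[-0.01  0.    0.01] [ 0.   -0.04  5.32]
```

View pics/w9.png

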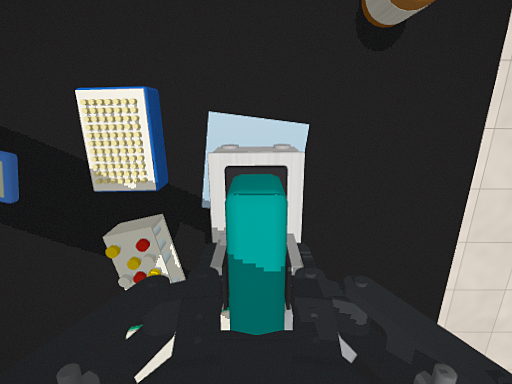

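Request:
arm_command:
  plan:
    - [[0,0,0,0,-0.04,0.6,1],[0,0,0,0,0,1,1],[0,0,0,0,0,1,1],[0,0,0,0,0,1,1],[0,0,0,0,0,0.8,1],[0,0,0,0,0,0.5,1],[0,0,0,0,0,0.2,1],[0,0,0,0,0,0.1,1],[0,0,0,0,0,0,1]]

```text
time: 23.18
eef_pos: [0.6427, -0.2691, 0.0765]
tcp_rot: [0.0, 0.704, 0.71, -0.0]
ft_force: [-0.1, -0.6, -2.8]
gripper_width: 0.0268
```

Request:
arm_command:
  plan:
    - [[0,0,0,0,0,0.06,1],[0,0,0,0,0,0.05,1],[0,0,0,0,0,0,1]]

```text
time: 23.55
eef_pos: [0.6424, -0.269, 0.0725]
tcp_rot: [-0.0, 0.704, 0.71, -0.0]
ft_force: [0.1, 0.0, -3.1]
gripper_width: 0.027
```

Request:
arm_command:
  plan:
    - [[0,0,0,0,0,0.04,1],[0,0,0,0,0,0.04,1],[0,0,0,0,0,0,1]]

```text
time: 23.92
eef_pos: [0.6428, -0.2691, 0.0708]
tcp_rot: [0.0, 0.704, 0.71, -0.0]
ft_force: [0.3, 1.2, 4.0]
gripper_width: 0.027
```

Request:
arm_command:
  plan:
    - [[0,0,0,0,0,-0.02,1],[0,0,0,0,0,0,0.5],[0,0,0,0,0,0,0],[0,0,0,0,0,0,-0.5],[0,0,0,0,0,-0.1,-1],[0,0,0,0,0,-0.5,-1],[0,0,0,0,0,-1,-1],[0,0,0,0,0,-1,-1],[0,0,0,0,0,-1,-1],[0,0,0,0,0,-1,-1],[0,0,0,0,0,-1,-1]]

```text
time: 25.3
eef_pos: [0.6424, -0.2689, 0.2411]
tcp_rot: [0.0, 0.704, 0.71, -0.0]
ft_force: [0.4, -0.3, 0.2]
gripper_width: 0.0852
```

```bash
python3 - <<'E'
from h import *
st(); s=snapshot("wrist"); cv2.imwrite("pics/w10.png",s["frame"][:,:,::-1]); s=snapshot("top"); show(s,(280,130,360,210),"t10",6)
s=snapshot("scene"); show(s,(265,60,425,240),"s10",3.3)
E
```

```text
t 25.3 tcp [ 0.6424 -0.2689  0.2411] yaw 90.47 z [ 4.e-04 -9.e-04 -1.e+00] F [ 0.41 -0.28  0.23] M [-0.   -0.04 -0.01] w 0.0852 q [-24.8   9.1  78.9  -0.   91.9 -25.3]
```

View pics/w10.png

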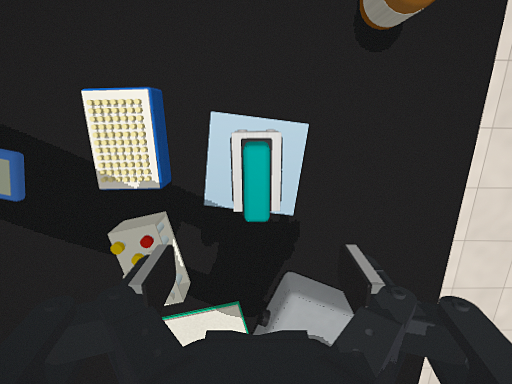

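View pics/t10.png

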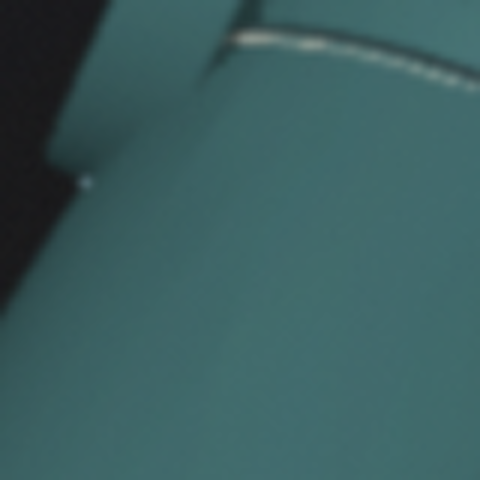

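View pics/s10.png

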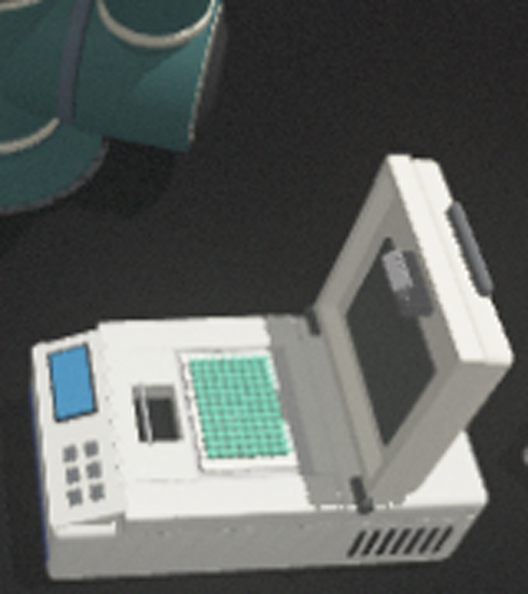

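```bash
python3 - <<'E'
from h import *
a=cv2.imread("pics/scene0.png");s=snapshot("scene");b=s["frame"][:,:,::-1].copy();cv2.imwrite("pics/scene10.png",b)
D=(a.astype(int)-b)[140:215,272:315];print("body diff",abs(D).mean())
ex=np.array([np.cos(np.radians(84.95)),np.sin(np.radians(84.95))]);ey=np.array([-ex[1],ex[0]]);c=np.array([.5285,.142])
W=[]
for i in(a,b):
    f=i.astype(float); w=np.clip(f[:,:,1]-f[:,:,2],0,None); w[w<15]=0; W.append(w)
ys,xs=np.mgrid[158:206,316:360]
for w in W: k=w[158:206,316:360];print((k*xs).sum()/k.sum(),(k*ys).sum()/k.sum(),k.sum())
print((proj(s,[*c,.127])-proj(s,[*c,.131])))
# per-column-of-image edges: top edge and bottom edge at sub-pixel
for x in range(326,350,4):
    r=[]
    for w in W:
        col=w[158:208,x-1:x+2].mean(1); h=col.max()/2; i=np.nonzero(col>h)[0]; t,bm=i[0],i[-1]
        r+= [158+t-(col[t]-h)/(col[t]-col[t-1]),158+bm+(col[bm]-h)/(col[bm]-col[bm+1])]
    print(x,np.round(r,2),"shift top/bot",round(r[2]-r[0],2),round(r[3]-r[1],2))
E
```

```text
body diff 1.4340051679586563
337.21089035190846 181.99278940355828 51036.0
336.8741292433702 182.84686728364082 49813.0
[[-0.25612959  0.81287298]]
326 [167.17 188.12 168.4  189.61] shift top/bot 1.23 1.49
330 [167.03 197.35 168.19 198.09] shift top/bot 1.16 0.73
334 [166.98 197.12 167.92 197.78] shift top/bot 0.94 0.66
338 [166.69 196.92 167.81 197.46] shift top/bot 1.12 0.54
342 [166.49 196.76 167.54 197.32] shift top/bot 1.05 0.56
346 [168.35 196.59 171.5  197.3 ] shift top/bot 3.15 0.71
```

```bash
python3 - <<'E'
from h import *
s=snapshot("scene"); show(s,(370,95,430,220),"s11",4.8)
c=np.array([.5285,.142]);a=np.radians(84.95);ex=np.array([np.cos(a),np.sin(a),0]);ey=np.array([-ex[1],ex[0],0])
for th in(1.6,1.67,1.74):
    u=np.array([-np.cos(th),np.sin(th)]);n=np.array([np.sin(th),np.cos(th)])
    for r,h in((204,42),(204,0),(160,42)):
        P=np.array([90,122])+r*u+h*n
        out=[]
        for y in(-104,104,0):
            out.append(proj(s,np.r_[c,0]+ex*P[0]/1000+ey*y/1000+[0,0,P[1]/1000])[0].round(1))
        print(th,r,h,P.round(0),out)
E
```

```text
1.6 204 42 [138. 325.] [array([419.9, 165.5]), array([395.4, 103.3]), array([407. , 132.3])]
1.6 204 0 [ 96. 326.] [array([402.4, 165.9]), array([380. , 103.4]), array([390.5, 132.5])]
1.6 160 42 [137. 281.] [array([412.6, 177. ]), array([389.9, 115.7]), array([400.6, 144.3])]
1.67 204 42 [152. 321.] [array([425.2, 166.3]), array([400.2, 104.3]), array([411.9, 133.2])]
1.67 204 0 [110. 325.] [array([408.3, 165.9]), array([385.2, 103.5]), array([396.1, 132.6])]
1.67 160 42 [148. 277.] [array([416.4, 177.7]), array([393.4, 116.5]), array([404.3, 145.1])]
1.74 204 42 [166. 316.] [array([430.1, 167.4]), array([404.6, 105.6]), array([416.6, 134.4])]
1.74 204 0 [124. 323.] [array([414. , 166.2]), array([390.2, 103.9]), array([401.4, 132.9])]
1.74 160 42 [158. 273.] [array([420. , 178.6]), array([396.7, 117.6]), array([407.7, 146.1])]
```

View pics/s11.png

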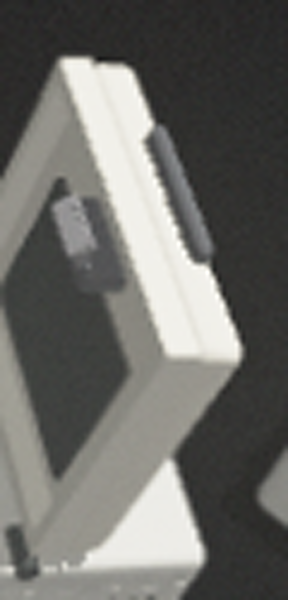

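Request:
arm_command:
  plan:
    - [[0,0,0,0.3,-0.28,-0.9,1],[0,0,0.06,0.92,-0.28,-0.9,1],[0,0,0.06,0.92,-0.28,-0.9,1],[0,0,0.06,0.92,-0.28,-0.9,1],[0,0,0.06,0.92,-0.28,-0.9,1],[0,0,0.06,0.92,-0.28,-0.9,1],[0,0,0.06,0.92,-0.28,-0.2,1],[0,0,0.06,0.92,-0.28,0,1],[0,0,0.06,0.92,-0.28,0,1],[0,0,0.06,0.92,-0.28,0,1],[0,0,0.06,0.92,-0.28,0,1],[0,0,0.06,0.92,-0.28,0,1],[0,0,0,0.92,-0.2,0,1],[0,0,0,0.5,0,0,1],[0,0,0,0,0,0,1]]

```text
time: 27.42
eef_pos: [0.5498, 0.0899, 0.406]
tcp_rot: [-0.0, 0.736, 0.677, -0.001]
ft_force: [0.0, -0.3, 0.2]
gripper_width: 0.0002
```

```bash
python3 - <<'E'
from h import *
st(); s=snapshot("wrist"); cv2.imwrite("pics/w12.png",s["frame"][:,:,::-1])
E
```

```text
t 27.43 tcp [0.5498 0.0899 0.406 ] yaw 85.25 z [-1.5e-03 -7.0e-04 -1.0e+00] F [ 0.   -0.32  0.17] M [ 0.03 -0.04  0.02] w 0.0002 q [  6.7  -7.5  80.6  -0.  107.   11.4]
```

View pics/w12.png

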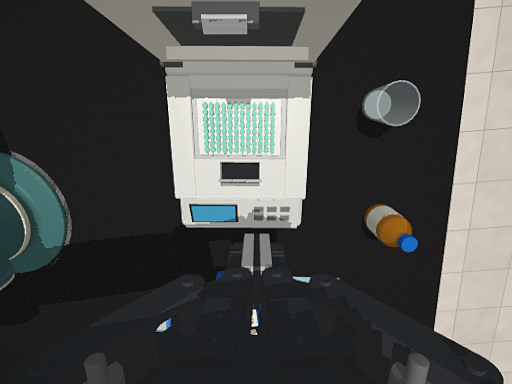

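Request:
arm_command:
  plan:
    - [[0,0,0,0.5,-0.1,0,1],[0,0,0,1,-0.1,0,1],[0,0,0,1,-0.1,0,1],[0,0,0,1,-0.1,0,1],[0,0,0,1,-0.1,0,1],[0,0,0,1,-0.1,0,1],[0,0,0,1,-0.1,0,1],[0,0,0,1,-0.1,0,1],[0,0,0,0.5,0,0,1],[0,0,0,0,0,0,1]]

```text
time: 28.72
eef_pos: [0.546, 0.331, 0.4061]
tcp_rot: [-0.0, 0.736, 0.677, -0.001]
ft_force: [0.5, 0.4, -0.3]
gripper_width: -0.0004
```

```bash
python3 - <<'E'
from h import *
st()
s=snapshot("scene"); show(s,(300,20,480,220),"s13",3)
E
```

```text
t 28.73 tcp [0.546  0.331  0.4061] yaw 85.22 z [-1.1e-03 -9.0e-04 -1.0e+00] F [ 0.45  0.37 -0.25] M [-0.02  0.04 -0.04] w -0.0004 q [ 28.9   2.6  70.8  -0.  106.7  33.7]
```

View pics/s13.png

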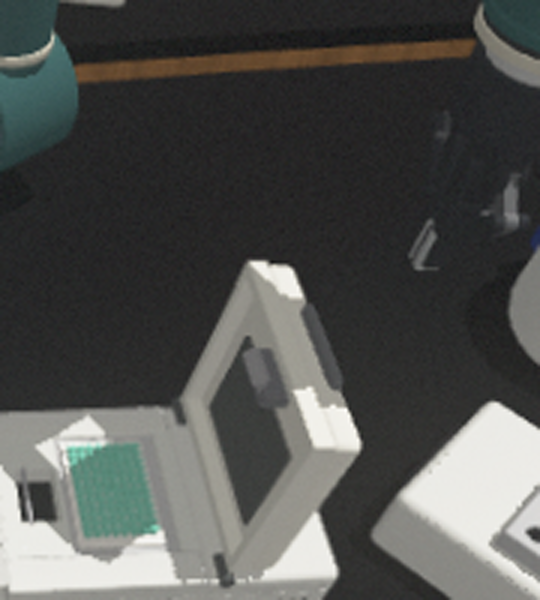

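Request:
arm_command:
  plan:
    - [[0,0,0,0,0,0.6,1],[0,0,0,0,0,1,1],[0,0,0,0,0,1,1],[0,0,0,0,0,1,1],[0,0,0,0,0,0.75,1],[0,0,0,-0.3,0,0,1],[0,0,0,-0.2,0,0,1],[0,0,0,-0.2,0,0,1],[0,0,0,-0.2,0,0,1]]

```text
time: 29.9
eef_pos: [0.5437, 0.3032, 0.2768]
tcp_rot: [0.0, 0.736, 0.677, 0.0]
ft_force: [0.5, 0.5, -0.1]
gripper_width: 0.0
```

```bash
python3 - <<'E'
from h import *
p,R,s=pose()
c=np.array([.5285,.142]);a=np.radians(84.95);ex=np.array([np.cos(a),np.sin(a)])
cur=np.array([(p[:2]-c)@ex,p[2]]);print(cur)
for th in np.r_[1.62,1.5:.1:-.1,.15]:
    u=np.array([-np.cos(th),np.sin(th)]);n=np.array([np.sin(th),np.cos(th)])
    P=(np.array([90,122])+160*u+42*n)/1000+[.011,0]
    print(round(th,2),P.round(4),"row x,z",((P-cur)*[1,-1]/.03).round(2),"m"); cur=P
E
```

```text
[0.16193557 0.27684548]
1.62 [0.1508 0.2797] row x,z [-0.37 -0.1 ] m
1.5 [0.1316 0.2846] row x,z [-0.64 -0.16] m
1.4 [0.1152 0.2868] row x,z [-0.55 -0.07] m
1.3 [0.0987 0.2874] row x,z [-0.55 -0.02] m
1.2 [0.0822 0.2863] row x,z [-0.55  0.04] m
1.1 [0.0659 0.2836] row x,z [-0.54  0.09] m
1.0 [0.0499 0.2793] row x,z [-0.53  0.14] m
0.9 [0.0344 0.2734] row x,z [-0.52  0.2 ] m
0.8 [0.0197 0.266 ] row x,z [-0.49  0.25] m
0.7 [0.0057 0.2572] row x,z [-0.47  0.29] m
0.6 [-0.0073  0.247 ] row x,z [-0.43  0.34] m
0.5 [-0.0193  0.2356] row x,z [-0.4   0.38] m
0.4 [-0.03   0.223] row x,z [-0.36  0.42] m
0.3 [-0.0394  0.2094] row x,z [-0.31  0.45] m
0.2 [-0.0475  0.1949] row x,z [-0.27  0.48] m
0.15 [-0.0509  0.1874] row x,z [-0.12  0.25] m
```

Request:
arm_command:
  plan:
    - [[0,0,0,-0.37,0,-0.1,1],[0,0,0,-0.32,0,-0.08,1],[0,0,0,-0.32,0,-0.08,1],[0,0,0,-0.4,0,-0.05,1],[0,0,0,-0.4,0,-0.04,1]]

```text
time: 30.52
eef_pos: [0.5388, 0.2487, 0.2867]
tcp_rot: [-0.0, 0.736, 0.677, -0.0]
ft_force: [0.2, 4.0, -2.6]
gripper_width: 0.0
```

```bash
python3 - <<'E'
from h import *
st()
s=snapshot("scene"); show(s,(300,40,480,220),"s14",3)
E
```

```text
t 30.52 tcp [0.5388 0.2487 0.2867] yaw 85.19 z [-6.e-04 -4.e-04 -1.e+00] F [ 0.21  3.98 -2.58] M [0.6  0.12 0.05] w 0.0 q [22.3 -4.  88.3 -0.  95.7 27.1]
```

View pics/s14.png

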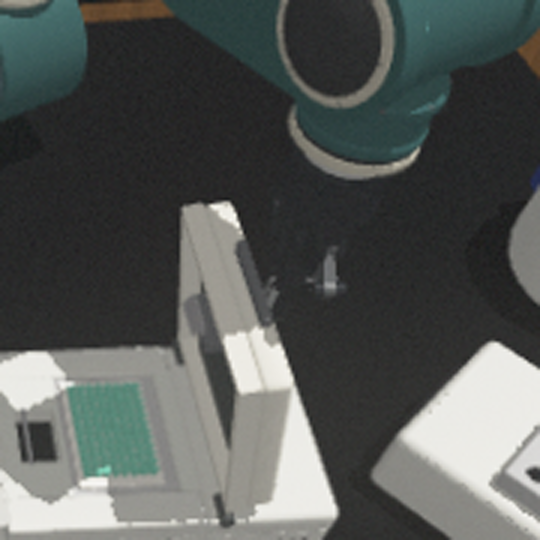

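Request:
arm_command:
  plan:
    - [[0,0,0,-0.4,0,0,1],[0,0,0,-0.5,0,0.02,1],[0,0,0,-0.54,0,0.08,1],[0,0,0,-0.53,0,0.14,1],[0,0,0,-0.52,0,0.2,1],[0,0,0,-0.49,0,0.25,1],[0,0,0,-0.47,0,0.29,1],[0,0,0,-0.43,0,0.34,1]]

```text
time: 31.58
eef_pos: [0.5292, 0.1325, 0.2464]
tcp_rot: [0.0, 0.736, 0.677, -0.0]
ft_force: [0.1, 0.6, 1.8]
gripper_width: 0.0
```

```bash
python3 - <<'E'
from h import *
st()
s=snapshot("scene"); show(s,(260,40,440,220),"s15",3)
E
```

```text
t 31.57 tcp [0.5292 0.1325 0.2464] yaw 85.17 z [-4.e-04 -8.e-04 -1.e+00] F [0.05 0.59 1.82] M [0.05 0.02 0.04] w 0.0 q [11.4 -9.8 97.3 -0.  92.5 16.2]
```

View pics/s15.png

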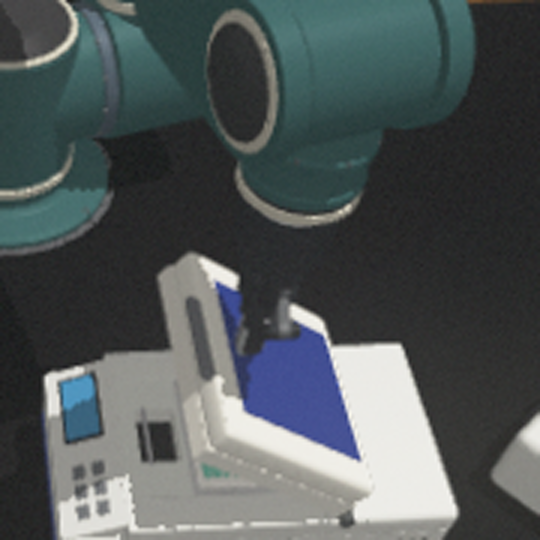

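Request:
arm_command:
  plan:
    - [[0,0,0,-0.4,0,0.36,1],[0,0,0,-0.38,0,0.4,1],[0,0,0,-0.36,0,0.42,1],[0,0,0,-0.34,0,0.44,1],[0,0,0,-0.25,0,0.2,1],[0,0,0,-0.1,0,0.2,1]]

```text
time: 32.38
eef_pos: [0.5246, 0.0783, 0.1862]
tcp_rot: [0.0, 0.736, 0.677, -0.0]
ft_force: [-0.1, 0.6, -0.0]
gripper_width: -0.0
```

```bash
python3 - <<'E'
from h import *
st();p,R,s=pose();c=np.array([.5285,.142]);a=np.radians(84.95);ex=np.array([np.cos(a),np.sin(a)]);ey=np.array([-ex[1],ex[0]]);print((p[:2]-c)@ex,(p[:2]-c)@ey)
s=snapshot("scene"); show(s,(260,40,440,220),"s16",3)
E
```

```text
t 32.38 tcp [0.5246 0.0783 0.1862] yaw 85.16 z [-5.e-04 -6.e-04 -1.e+00] F [-0.12  0.6  -0.04] M [ 0.04  0.11 -0.04] w -0.0 q [  5.8 -10.7 103.7  -0.   87.1  10.6]
-0.06379930402544091 -0.0016958617827895362
```

View pics/s16.png

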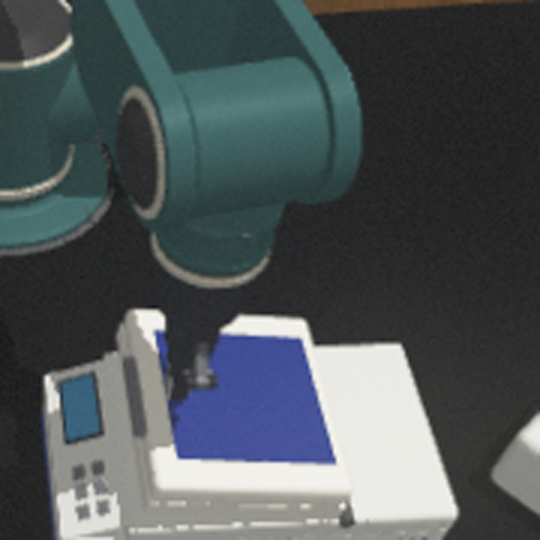

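Request:
arm_command:
  plan:
    - [[0,0,0,-0.1,0,0.15,1],[0,0,0,-0.1,0,0.15,1],[0,0,0,0,0,0.15,1],[0,0,0,0,0,0.1,1]]

```text
time: 32.92
eef_pos: [0.5244, 0.0719, 0.1731]
tcp_rot: [0.002, 0.736, 0.677, -0.0]
ft_force: [-17.1, -12.7, 36.4]
gripper_width: -0.0002
```

Request:
arm_command:
  plan:
    - [[0,0,0,0,0,0.07,1],[0,0,0,0,0,0.06,1]]

```text
time: 33.17
eef_pos: [0.5244, 0.0712, 0.1706]
tcp_rot: [0.002, 0.736, 0.677, -0.0]
ft_force: [-25.2, -17.4, 52.2]
gripper_width: 0.0002
```

```bash
python3 - <<'E'
from h import *
st()
s=snapshot("scene"); show(s,(260,90,420,240),"s17",4.5)
s=snapshot("top");cv2.imwrite("pics/t17.png",s["frame"][:,:,::-1])
s=snapshot("wrist");cv2.imwrite("pics/w17.png",s["frame"][:,:,::-1])
E
```

```text
t 33.17 tcp [0.5244 0.0712 0.1706] yaw 85.15 z [ 0.0026 -0.004  -1.    ] F [-25.17 -17.45  52.23] M [-3.28  4.29 -0.05] w 0.0002 q [  5.1 -10.5 105.   -0.2  85.4  10. ]
```

View pics/s17.png

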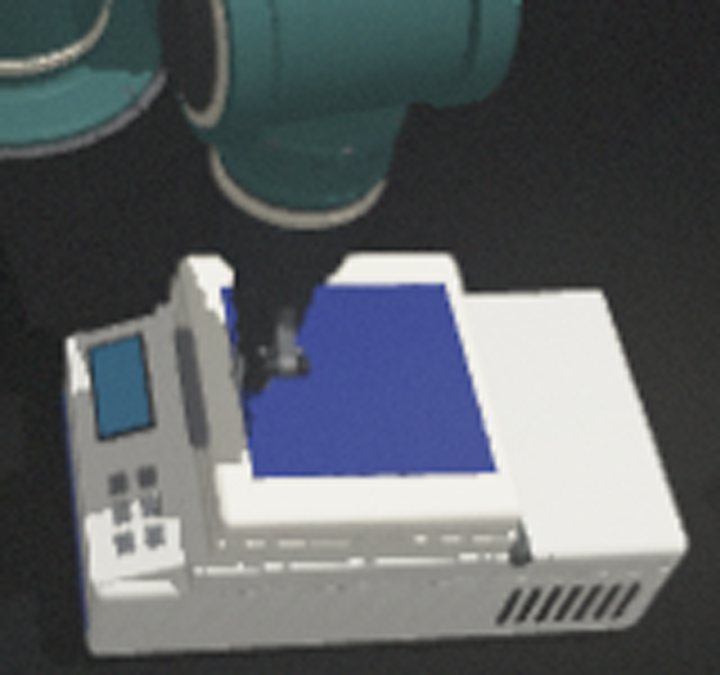

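View pics/w17.png

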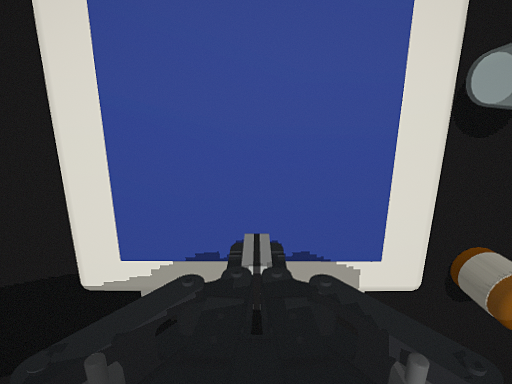

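View pics/t17.png

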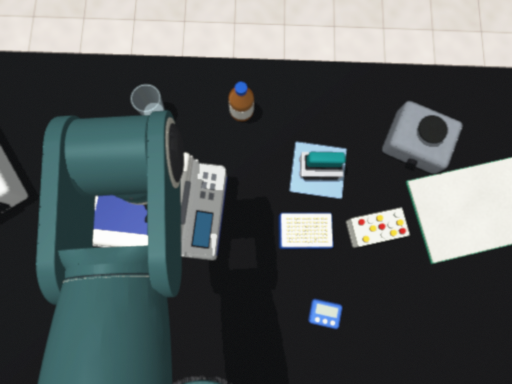

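```bash
python3 - <<'E'
from h import *
st()
s=snapshot("scene"); show(s,(290,180,400,225),"s18",7)
c=np.array([.5285,.142]);a=np.radians(84.95);ex=np.array([np.cos(a),np.sin(a),0]);ey=np.array([-ex[1],ex[0],0])
for th in(0,.04,.08,.15):
    u=np.array([-np.cos(th),np.sin(th)]);n=np.array([np.sin(th),np.cos(th)])
    for r,h in((195,42),(10,42),(195,0)):
        P=np.array([90,122])+r*u+h*n
        q=proj(s,np.r_[c,0]+ex*P[0]/1000-ey*.104+[0,0,P[1]/1000])[0]
        print(th,r,h,q.round(1),"crop",((q-[290,180])*7).round(0))
E
```

```text
t 33.33 tcp [0.5244 0.0712 0.1707] yaw 85.14 z [ 0.0026 -0.0039 -1.    ] F [-22.32 -15.78  43.99] M [-3.04  3.78 -0.02] w 0.0001 q [  5.1 -10.5 105.   -0.2  85.4  10. ]
0 195 42 [307.1 207.2] crop [120. 190.]
0 10 42 [376.2 204. ] crop [603. 168.]
0 195 0 [305.3 215.3] crop [107. 247.]
0.04 195 42 [308.2 205.6] crop [127. 179.]
0.04 10 42 [376.8 203.9] crop [608. 167.]
0.04 195 0 [305.7 213.8] crop [110. 237.]
0.08 195 42 [309.3 204. ] crop [135. 168.]
0.08 10 42 [377.5 203.8] crop [612. 167.]
0.08 195 0 [306.2 212.4] crop [113. 227.]
0.15 195 42 [311.7 201.2] crop [152. 148.]
0.15 10 42 [378.6 203.7] crop [620. 166.]
0.15 195 0 [307.4 209.7] crop [122. 208.]
```

View pics/s18.png

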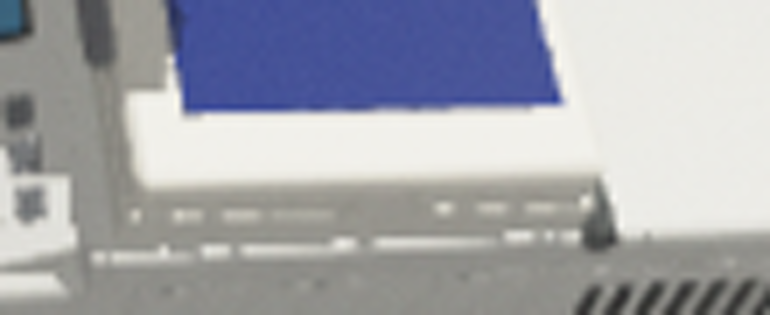

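Request:
arm_command:
  plan:
    - [[0,0,0,0,0,0,1],[0,0,0,0,0,0,1],[0,0,0,0,0,0,1]]

```text
time: 33.75
eef_pos: [0.5244, 0.0712, 0.1707]
tcp_rot: [0.002, 0.736, 0.677, -0.0]
ft_force: [-21.8, -15.9, 43.6]
gripper_width: -0.0
```

Request:
arm_command:
  plan:
    - [[0,0,0,0,0,-0.1,1],[0,0,0,0,0,-0.1,1],[0,0,0,0,0,-0.1,1],[0,0,0,0,0,0,1]]

```text
time: 34.25
eef_pos: [0.5241, 0.0729, 0.175]
tcp_rot: [-0.0, 0.736, 0.677, -0.0]
ft_force: [0.7, 0.7, -0.7]
gripper_width: 0.0
```

```bash
python3 - <<'E'
from h import *
st()
s=snapshot("scene"); show(s,(290,180,400,225),"s19",7)
E
```

```text
t 34.25 tcp [0.5241 0.0729 0.175 ] yaw 85.19 z [-6.e-04 -5.e-04 -1.e+00] F [ 0.7   0.71 -0.66] M [0.02 0.01 0.  ] w 0.0 q [  5.2 -10.6 104.6  -0.   86.   10. ]
```

View pics/s19.png

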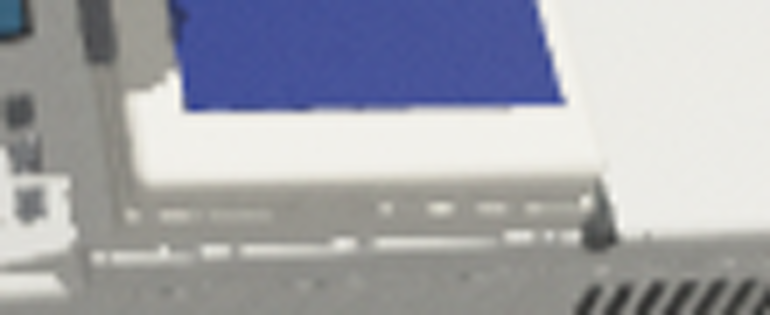

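```bash
python3 - <<'E'
from h import *
w=snapshot("wrist");s=snapshot("scene")
def blue(v,lo=(108,120,60)):
    hsv=cv2.cvtColor(v["frame"],cv2.COLOR_RGB2HSV);m=cv2.inRange(hsv,lo,(130,255,255))
    n,l,sta,_=cv2.connectedComponentsWithStats(m);i=1+sta[1:,4].argmax();return (l==i).astype(np.uint8),sta[i]
for nm,v in(("w",w),("s",s)):
    m,stt=blue(v);print(nm,stt); cn=max(cv2.findContours(m,0,1)[0],key=len)
    print(cv2.approxPolyDP(cn,4,True).reshape(-1,2).tolist())
show(w,(60,0,450,300),"w20",2);show(s,(295,145,385,215),"s20",8)
E
```

```text
w [   94     0   317   261 73557]
[[94, 0], [125, 259], [227, 259], [230, 247], [242, 242], [245, 232], [268, 232], [270, 242], [283, 247], [285, 260], [379, 260], [410, 0]]
s [ 314  153   56   43 1741]
[[358, 154], [331, 154], [330, 171], [314, 178], [317, 195], [369, 194]]
```

View pics/w20.png

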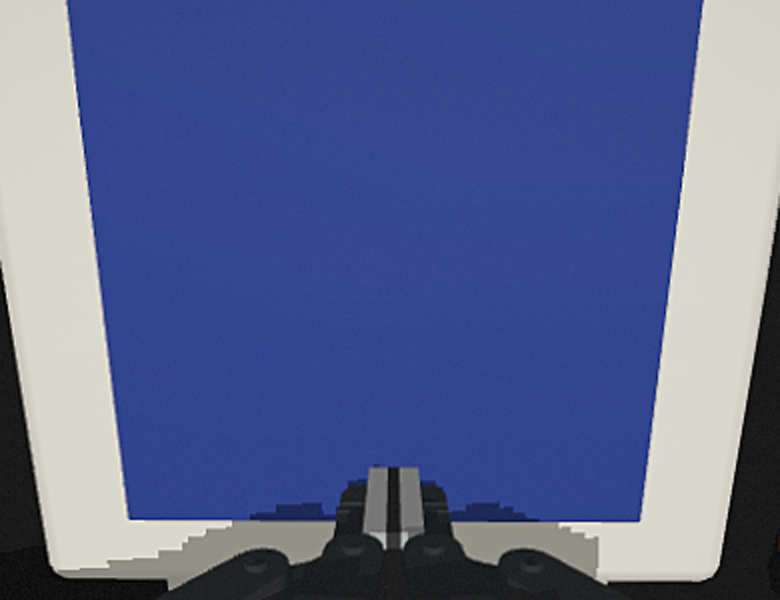

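View pics/s20.png

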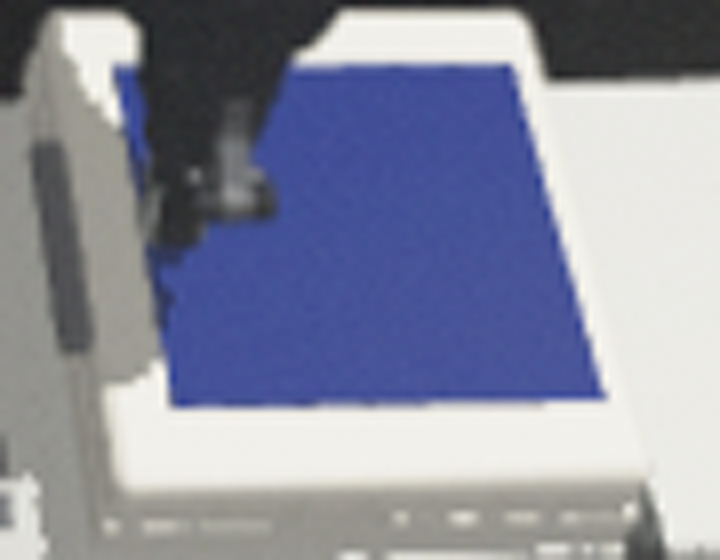

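```bash
python3 - <<'E'
from h import *
w=snapshot("wrist");s=snapshot("scene")
c=np.array([.5285,.142]);a=np.radians(84.95);ex=np.array([np.cos(a),np.sin(a)]);ey=np.array([-ex[1],ex[0]])
for nm,pw,ps in(("blueR",(379.8,260.3),(316.,195.8)),("blueL",(124,259.8),(309.2,153.3)),("lidR",(419,288.5),(310,206))):
    P=two(w,[pw],s,[ps]);d=P[:2]-c;print(nm,P.round(4),"cyc",(d@ex).round(4),(d@ey).round(4),"reproj",(proj(w,P)[0]-pw).round(1),(proj(s,P)[0]-ps).round(1))
# tip check
for z in(.164,.167,.170,.173):
    A=onplane(w,[(84,284),(420,284)],z);B=onplane(w,[(124,259.8),(379.8,260.3)],z);print(z,np.linalg.norm(A[0]-A[1]).round(4),np.linalg.norm(B[0]-B[1]).round(4))
# scene: rear blue corners
B=onplane(s,[(370.3,194.7),(359.2,153.2)],.164);print([( (b[:2]-c)@ex,(b[:2]-c)@ey) for b in B], np.linalg.norm(B[0]-B[1]))
E
```

```text
blueR [0.596  0.0571 0.1723] cyc -0.0786 -0.0747 reproj [ 0.3 -0.5] [-0.1 -0.1]
blueL [0.4482 0.0714 0.1737] cyc -0.0774 0.0738 reproj [ 3.3 -1.8] [-0.2 -0.6]
lidR [0.6229 0.0343 0.1699] cyc -0.099 -0.1035 reproj [ 1.1 -1.5] [-0.4 -0.2]
0.164 0.2166 0.1598
0.167 0.2123 0.1567
0.17 0.2081 0.1536
0.173 0.2039 0.1504
[(np.float64(0.07110514748343987), np.float64(-0.07372320293385906)), (np.float64(0.07207070757320011), np.float64(0.07261901019314732))] 0.1463453984558349
```

```bash
python3 - <<'E'
import cv2,numpy as np
a=cv2.imread("pics/scene0.png")[155:210,312:362];b=cv2.imread("pics/scene10.png")[155:210,312:362];w=cv2.imread("pics/w12.png")[85:170,185:300]
cv2.imwrite("pics/cmp.png",np.hstack([cv2.resize(i,None,fx=8,fy=8,interpolation=2)[:440] for i in(a,b)]))
cv2.imwrite("pics/w12z.png",cv2.resize(w,None,fx=6.5,fy=6.5,interpolation=2))
E
```

```text
(no output)
```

View pics/cmp.png

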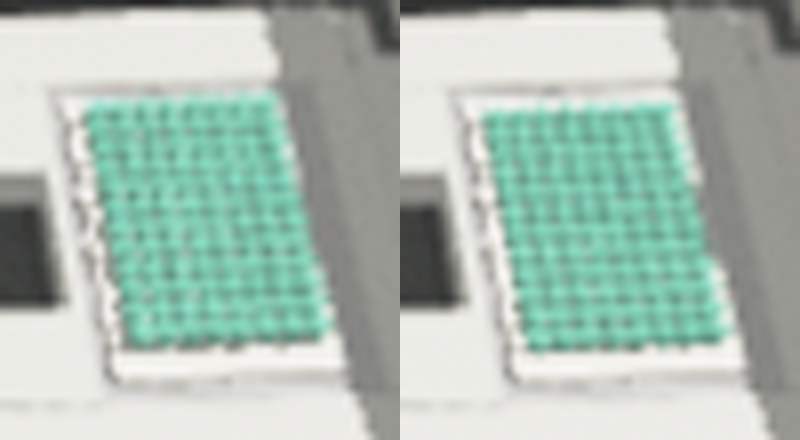

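View pics/w12z.png

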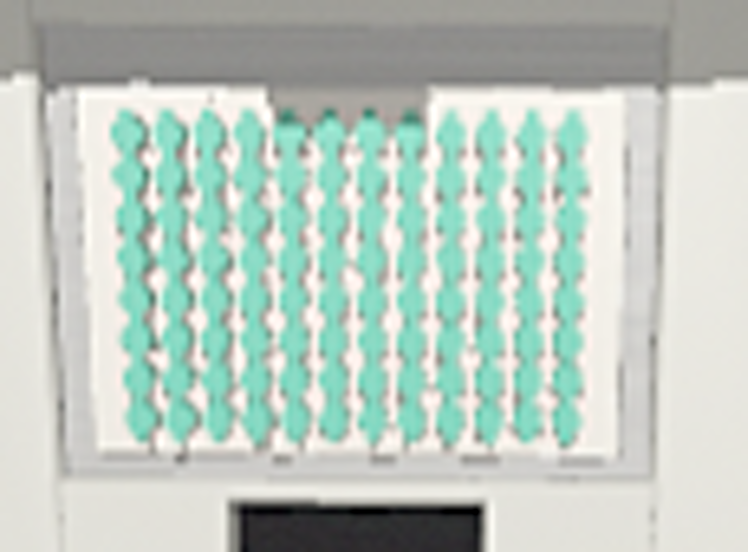

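Request:
arm_command:
  plan:
    - [[0,0,0,-0.3,0,-0.6,1],[0,0,0,-1,0,-1,1],[0,0,0,-1,0,-0.6,1],[0,-1,0,-1,0,0,1],[0,-1,0,-1,0,0,1],[0,-1,0,-1,0,0,1],[0,-1,0,0,0,0,1],[0,0,0,0,0,0,1]]

```text
time: 35.5
eef_pos: [0.5108, -0.0835, 0.2537]
tcp_rot: [0.186, 0.707, 0.651, -0.204]
ft_force: [0.6, -0.1, -0.2]
gripper_width: 0.0002
```

```bash
python3 - <<'E'
from h import *
st()
s=snapshot("scene"); show(s,(275,130,405,235),"s21",6)
w=snapshot("wrist");cv2.imwrite("pics/w21.png",w["frame"][:,:,::-1])
E
```

```text
t 35.5 tcp [ 0.5108 -0.0835  0.2537] yaw 85.3 z [-0.0453 -0.5286 -0.8476] F [ 0.64 -0.12 -0.18] M [ 0.27 -0.   -0.  ] w 0.0002 q [  4.8 -11.5 102.2 -31.6  94.5   8.4]
```

View pics/s21.png

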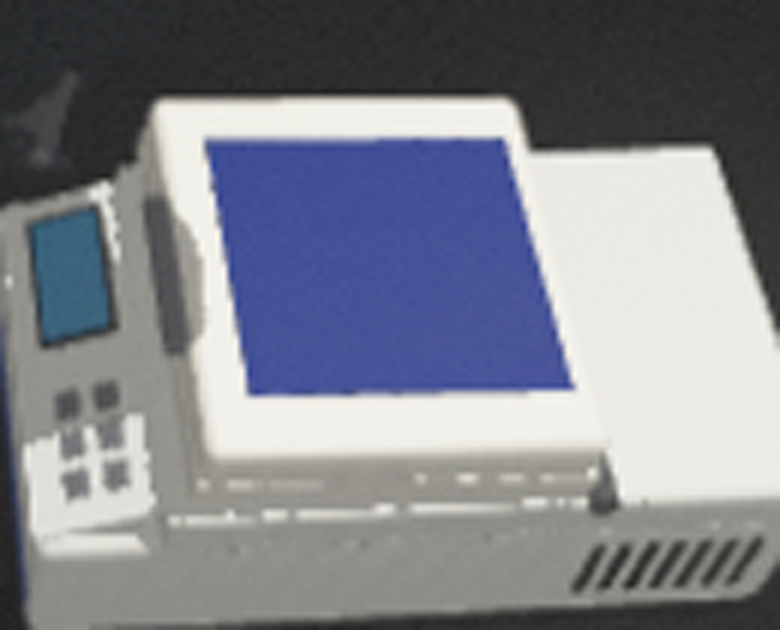

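View pics/w21.png

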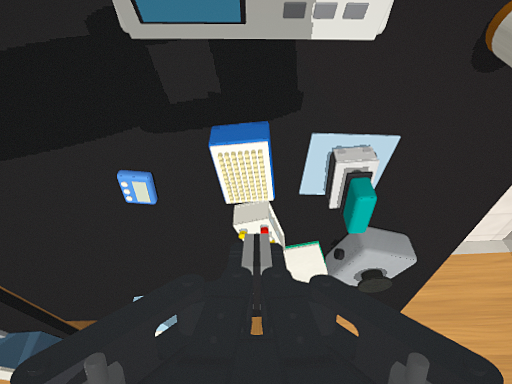

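Request:
arm_command:
  plan:
    - [[0,1,0,0,0,0,1],[0,1,0,0,0,0,1],[0,1,0,0,0,0,1],[0,0.98,0,0,0,0,1],[0,0,0,0,0,0,1]]

```text
time: 36.22
eef_pos: [0.5109, -0.0861, 0.2549]
tcp_rot: [0.001, 0.737, 0.675, -0.0]
ft_force: [0.0, -0.0, -0.2]
gripper_width: -0.0001
```

```bash
python3 - <<'E'
from h import *
st();p,R,s=pose();print((R.inv().apply(np.array([.5223,.0723,.180])-p)/.03).round(2),(np.degrees((R.inv()*tdown(85.2)).as_rotvec())/8).round(3))
E
```

```text
t 36.23 tcp [ 0.5109 -0.0861  0.2549] yaw 84.98 z [ 0.0016 -0.002  -1.    ] F [ 0.02 -0.01 -0.23] M [-0.02  0.07  0.01] w -0.0001 q [-12.3 -13.5  99.7  -0.1  93.7  -7.3]
[ 5.3  -0.09  2.49] [ 0.013  0.013 -0.028]
```

Request:
arm_command:
  plan:
    - [[0.01,0.01,-0.03,0.4,0,0,1],[0,0,0,0.9,0,0,1],[0,0,0,1,-0.05,0,1],[0,0,0,1,-0.04,0,1],[0,0,0,1,0,0.5,1],[0,0,0,0.8,0,0.7,1],[0,0,0,0.2,0,0.8,1],[0,0,0,0,0,0.3,1],[0,0,0,0,0,0.15,1],[0,0,0,0,0,0,1]]

```text
time: 37.48
eef_pos: [0.5209, 0.0744, 0.1803]
tcp_rot: [0.0, 0.735, 0.678, -0.001]
ft_force: [-0.0, 0.7, -0.5]
gripper_width: -0.0002
```

Request:
arm_command:
  plan:
    - [[0,0,0,0,0,0.06,1],[0,0,0,0,0,0.06,1]]

```text
time: 37.72
eef_pos: [0.5209, 0.0742, 0.1765]
tcp_rot: [0.0, 0.735, 0.678, -0.001]
ft_force: [0.7, -0.7, -0.1]
gripper_width: -0.0001
```

Request:
arm_command:
  plan:
    - [[0,0,0,0,0,0.05,1],[0,0,0,0,0,0.05,1]]

```text
time: 37.98
eef_pos: [0.5208, 0.0743, 0.1731]
tcp_rot: [-0.0, 0.735, 0.678, -0.001]
ft_force: [-0.5, -0.2, 0.3]
gripper_width: -0.0001
```

Request:
arm_command:
  plan:
    - [[0,0,0,0,0,0.04,1],[0,0,0,0,0,0.02,1]]

```text
time: 38.22
eef_pos: [0.5208, 0.0744, 0.172]
tcp_rot: [0.0, 0.735, 0.678, -0.001]
ft_force: [-3.6, -1.5, 8.9]
gripper_width: 0.0001
```

Request:
arm_command:
  plan:
    - [[0,0,0,0,0,0.03,1],[0,0,0,0,0,0.01,1]]

```text
time: 38.48
eef_pos: [0.5209, 0.0743, 0.1717]
tcp_rot: [0.0, 0.735, 0.678, -0.001]
ft_force: [-7.1, -2.1, 16.3]
gripper_width: -0.0001
```

Request:
arm_command:
  plan:
    - [[0,0,0,0,0,-0.3,1],[0,0,0,0.8,0,0,1],[0,0,0,1,0,0,1],[0,0,0,1,0,0,1],[0,0,0,0.8,0,0,1],[0,0,0,0.4,0,0.1,1],[0,0,0,0,0,0.1,1],[0,0,0,0,0,0,1]]

```text
time: 39.48
eef_pos: [0.5302, 0.1934, 0.1725]
tcp_rot: [-0.0, 0.735, 0.678, -0.002]
ft_force: [-1.0, 0.4, -0.2]
gripper_width: -0.0002
```

Request:
arm_command:
  plan:
    - [[0,0,0,0,0,0.06,1],[0,0,0,0,0,0,1]]

```text
time: 39.72
eef_pos: [0.5303, 0.1936, 0.1711]
tcp_rot: [-0.0, 0.735, 0.678, -0.001]
ft_force: [-0.5, -0.1, -0.9]
gripper_width: -0.0
```

Request:
arm_command:
  plan:
    - [[0,0,0,0,0,0.06,1],[0,0,0,0,0,0,1]]

```text
time: 39.98
eef_pos: [0.5303, 0.1939, 0.1692]
tcp_rot: [-0.0, 0.735, 0.678, -0.001]
ft_force: [-0.7, 0.4, -0.3]
gripper_width: 0.0002
```

Request:
arm_command:
  plan:
    - [[0,0,0,0,0,0.06,1],[0,0,0,0,0,0,1]]

```text
time: 40.22
eef_pos: [0.5302, 0.194, 0.1673]
tcp_rot: [-0.0, 0.735, 0.678, -0.001]
ft_force: [-0.1, -0.1, 0.6]
gripper_width: -0.0001
```

Request:
arm_command:
  plan:
    - [[0,0,0,0,0,-1,1],[0,0,0,-0.5,0,-1,1],[0,0,0,-1,0,-0.5,1],[0,0,0,-1,0,0,1],[0,0,0,-1,0,0,1],[0,0,0,-1,0,0,1],[0,0,0,-1,0,0,1],[0,0,0,-1,0,0,1],[0,0,0,-1,0,0,1],[0,1,0,-0.5,0,0,1],[0,1,0,0,0,0,1],[0,1,0,0,0,0,1],[0,1,0,0,0,0,1],[0,1,0,0,0,0,1],[0,1,0,0,0,0,1],[0,1,0,0,0,0,1],[0,0,0,0,0,0,1]]

```text
time: 42.35
eef_pos: [0.511, -0.0458, 0.2412]
tcp_rot: [-0.32, 0.65, 0.598, 0.343]
ft_force: [0.2, 0.5, 0.1]
gripper_width: -0.0002
```

```bash
python3 - <<'E'
from h import *
st()
w=snapshot("wrist");cv2.imwrite("pics/w22.png",w["frame"][:,:,::-1]); print(w["extrinsics"].round(4).tolist())
E
```

```text
t 42.35 tcp [ 0.511  -0.0458  0.2412] yaw 84.88 z [ 0.0645  0.826  -0.56  ] F [0.18 0.46 0.07] M [-0.4   0.09 -0.01] w -0.0002 q [-32.6  -3.3 103.8  49.6 106.4 -25. ]
[[0.9967, -0.0807, -0.0041, -0.5119], [-0.0653, -0.7742, -0.6296, 0.18], [0.0476, 0.6278, -0.7769, 0.3511], [0.0, 0.0, 0.0, 1.0]]
```

View pics/w22.png

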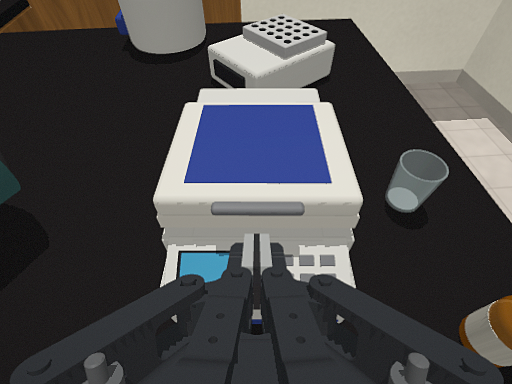

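```bash
python3 - <<'E'
from h import *
w=snapshot("wrist");s=snapshot("scene")
def corners(v):
    hsv=cv2.cvtColor(v["frame"],cv2.COLOR_RGB2HSV);m=cv2.inRange(hsv,(108,120,60),(130,255,255))
    n,l,sta,_=cv2.connectedComponentsWithStats(m);i=1+sta[1:,4].argmax();m=(l==i).astype(np.uint8)
    cn=max(cv2.findContours(m,0,1)[0],key=len);a=cv2.approxPolyDP(cn,5,True).reshape(-1,2).astype(np.float32)
    g=cv2.cvtColor(v["frame"],cv2.COLOR_RGB2GRAY)
    return cv2.cornerSubPix(g,a.reshape(-1,1,2),(4,4),(-1,-1),(3,50,.01)).reshape(-1,2)
cw=corners(w);cs=corners(s);print(cw.round(1).tolist(),cs.round(1).tolist())
c=np.array([.5285,.142]);a=np.radians(84.95);ex=np.array([np.cos(a),np.sin(a)]);ey=np.array([-ex[1],ex[0]])
# order: by cycler coords from planar cast
def lab(v,C):
    P=onplane(v,C,.168)[:,:2]-c; return {(bool(p@ex>0),bool(p@ey>0)):q for p,q in zip(P,C)}
A,B=lab(w,cw),lab(s,cs)
for k in A:
    P=two(w,[A[k]],s,[B[k]]);d=P[:2]-c;print(k,P.round(4),"cyc",(d@ex).round(4),(d@ey).round(4),"rp",(proj(w,P)[0]-A[k]).round(1),(proj(s,P)[0]-B[k]).round(1))
show(w,(140,80,380,290),"w22z",3.3)
E
```

```text
[[203.3000030517578, 104.5999984741211], [183.10000610351562, 182.39999389648438], [331.1000061035156, 183.5], [311.79998779296875, 104.5999984741211]] [[361.0, 153.89999389648438], [308.3999938964844, 152.89999389648438], [315.79998779296875, 195.5], [370.29998779296875, 194.5]]
(True, True) [0.4595 0.2284 0.1593] cyc 0.08 0.0763 rp [1.1 1.1] [ 0.2 -0.7]
(False, True) [0.4468 0.0707 0.1732] cyc -0.0783 0.0751 rp [1.  1.1] [ 0.2 -0.5]
(False, False) [0.5954 0.0575 0.1733] cyc -0.0783 -0.0741 rp [0.4 0.6] [ 0.2 -0.2]
(True, False) [0.6079 0.2063 0.1664] cyc 0.071 -0.0734 rp [0.5 0.7] [ 0.2 -0.4]
```

View pics/w22z.png

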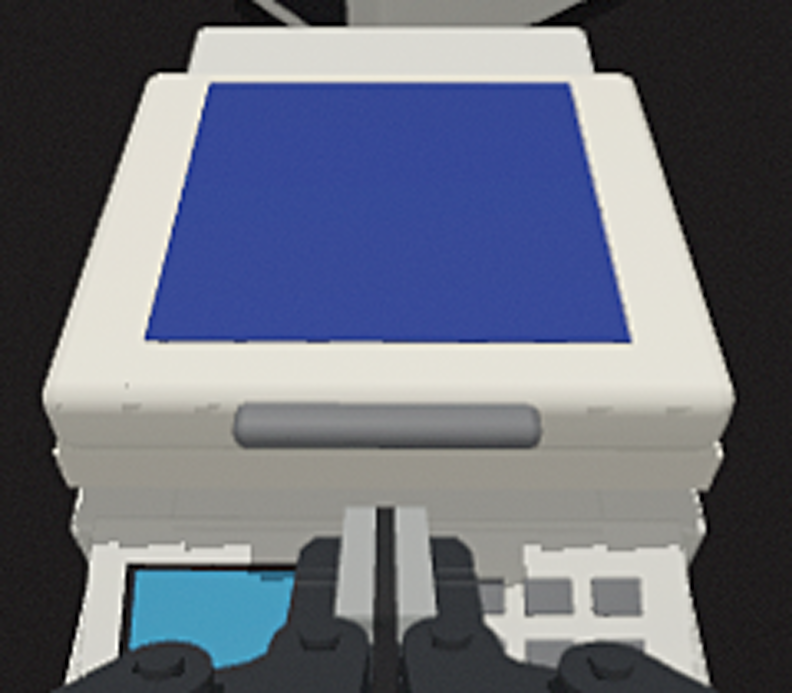

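```bash
python3 - <<'E'
from h import *
w=snapshot("wrist");s=snapshot("scene")
show(w,(195,185,320,250),"w23",6);show(s,(290,150,330,200),"s23",12)
c=np.array([.5285,.142]);a=np.radians(84.95);ex=np.array([np.cos(a),np.sin(a)]);ey=np.array([-ex[1],ex[0]])
P=two(w,[(257.4,208.8)],s,[(302.8,175.8)]);d=P[:2]-c;print(P,d@ex,d@ey)
E
```

```text
[0.51968921 0.03957124 0.16433279] -0.10280673188452284 -0.00023971024816824525
```

View pics/w23.png

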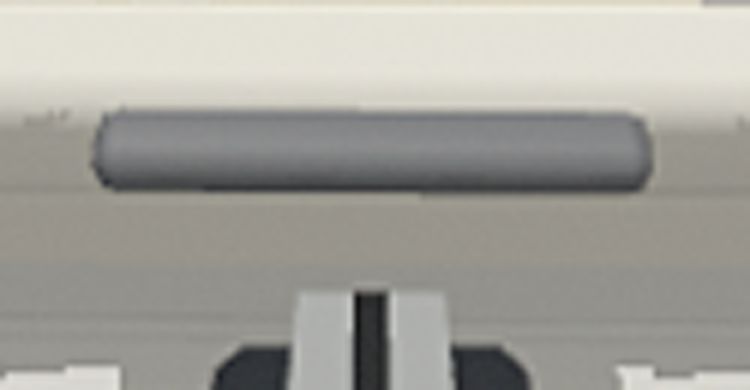

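View pics/s23.png

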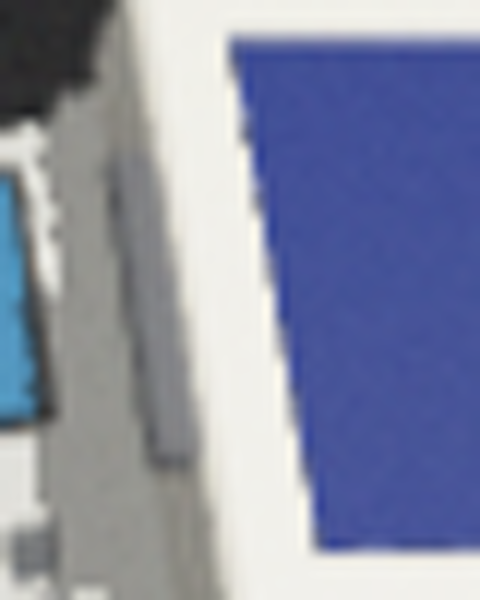

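Request:
arm_command:
  plan:
    - [[0,1,0,0,0,0,1],[0,0,0,-0.59,0,0.71,1],[0,0,0,-0.59,0,0.71,1],[0,0,0,-0.59,0,0.71,1],[0,0,0,-0.59,0,0.71,1],[0,0,0,0,0,0,1]]

```text
time: 43.35
eef_pos: [0.5142, 0.0011, 0.1413]
tcp_rot: [-0.36, 0.624, 0.576, 0.387]
ft_force: [-0.8, -0.8, 0.4]
gripper_width: 0.0001
```

```bash
python3 - <<'E'
from h import *
st();p,R,s=pose()
print((R.inv().apply(np.array([.512,.031,.140])-p)/.03).round(2), (R.inv().apply([0,0,.03])/.03).round(3),(R.inv().apply([0,.03,0])/.03).round(3))
w=snapshot("wrist");cv2.imwrite("pics/w24.png",w["frame"][:,:,::-1]);s=snapshot("scene"); show(s,(265,110,405,215),"s24",5)
E
```

```text
t 43.35 tcp [0.5142 0.0011 0.1413] yaw 85.11 z [ 0.0685  0.8952 -0.4405] F [-0.77 -0.75  0.36] M [-0.41  0.01  0.02] w 0.0001 q [-30.2   3.  111.1  55.2 100.2 -33.2]
[ 0.4  -0.15  0.9 ] [ 0.898 -0.004 -0.44 ] [ 0.439 -0.078  0.895]
```

View pics/w24.png

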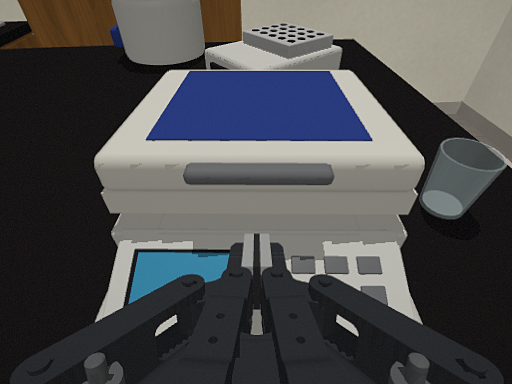

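View pics/s24.png

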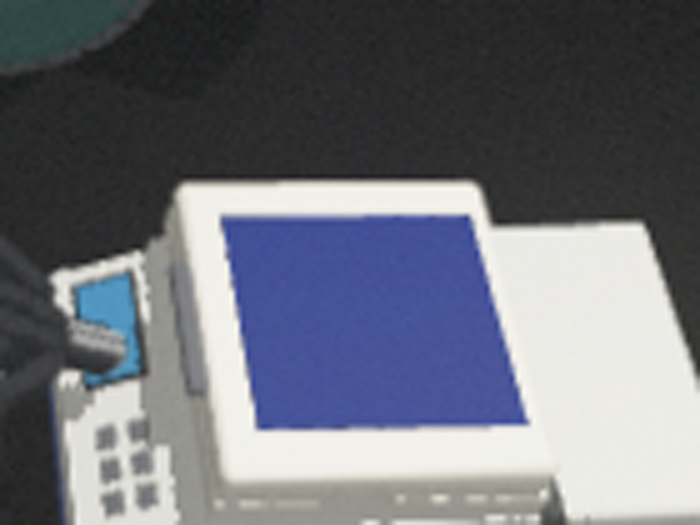

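```bash
python3 - <<'E'
from h import *
w=snapshot("wrist");o=dict(w);o["extrinsics"]=np.array([[0.9967, -0.0807, -0.0041, -0.5119], [-0.0653, -0.7742, -0.6296, 0.18], [0.0476, 0.6278, -0.7769, 0.3511], [0,0,0,1.]])
show(w,(170,150,350,260),"w24z",4.4)
for n,a,b in(("hbot",(257,216.5),(257.5,184.5)),("htop",(257,202.5),(257.5,163.5)),("rimbotR",(358.5,227.5),(415.5,213.5))):
    P=two(o,[a],w,[b]);print(n,P.round(4),(proj(w,P)[0]-b).round(1))
E
```

```text
hbot [0.5173 0.0266 0.1689] [-0.4 -0. ]
htop [0.5183 0.0382 0.1753] [-0.4 -0. ]
rimbotR [0.6224 0.0237 0.1395] [-1.  -0.7]
```

View pics/w24z.png

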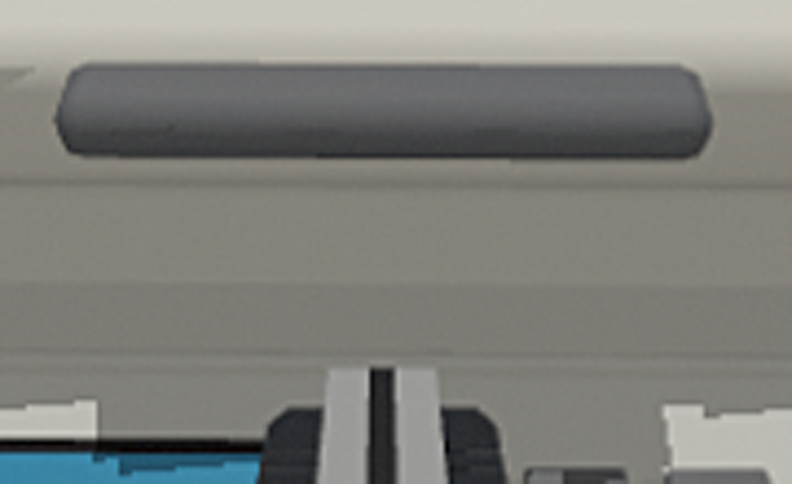

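Request:
arm_command:
  plan:
    - [[0,0,0,0.13,-0.02,0.19,1],[0,0,0,0.13,-0.02,0.19,1],[0,0,0,0.13,-0.02,0.19,1],[0,0,0,0.12,-0.01,0.18,1],[0,0,0,0,0,0,1]]

```text
time: 44.12
eef_pos: [0.5147, 0.0277, 0.1459]
tcp_rot: [-0.36, 0.624, 0.575, 0.388]
ft_force: [-0.7, 0.7, 0.1]
gripper_width: -0.0003
```

```bash
python3 - <<'E'
from h import *
st()
w=snapshot("wrist");show(w,(120,100,400,260),"w25",2.8)
E
```

```text
t 44.12 tcp [0.5147 0.0277 0.1459] yaw 85.25 z [ 0.0703  0.8952 -0.4402] F [-0.69  0.67  0.08] M [-0.38  0.05  0.02] w -0.0003 q [-27.8   1.3 112.4  56.5  98.5 -31.6]
```

View pics/w25.png

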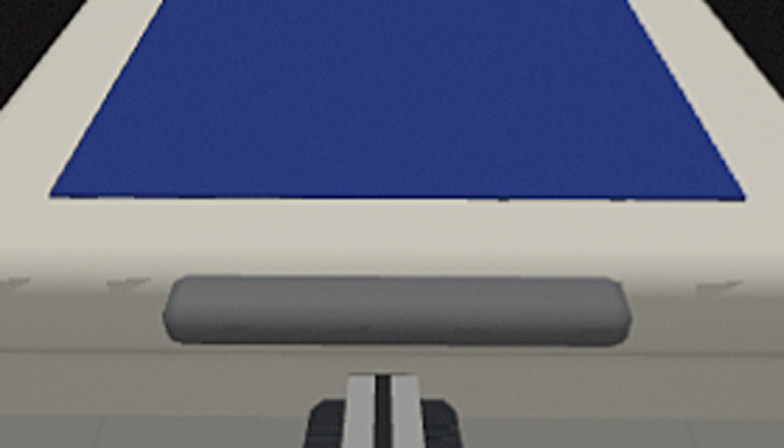

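Request:
arm_command:
  plan:
    - [[0,0,0,0.15,0,-0.07,1],[0,0,0,0.15,0,-0.07,1],[0,0,0,0.15,0,-0.07,1]]

```text
time: 44.55
eef_pos: [0.5149, 0.0273, 0.1612]
tcp_rot: [-0.359, 0.624, 0.575, 0.388]
ft_force: [0.1, 0.0, -0.1]
gripper_width: -0.0001
```

Request:
arm_command:
  plan:
    - [[0,0,0,0.18,0,-0.07,1],[0,0,0,0.18,0,-0.07,1],[0,0,0,0.18,0,-0.07,1]]

```text
time: 44.92
eef_pos: [0.515, 0.029, 0.1784]
tcp_rot: [-0.359, 0.624, 0.575, 0.388]
ft_force: [0.9, 0.3, 0.1]
gripper_width: -0.0001
```

```bash
python3 - <<'E'
from h import *
st()
w=snapshot("wrist");show(w,(120,100,400,260),"w26",2.8)
s=snapshot("scene"); show(s,(265,110,405,215),"s26",5)
E
```

```text
t 44.92 tcp [0.515  0.029  0.1784] yaw 85.21 z [ 0.0708  0.8951 -0.4401] F [0.94 0.29 0.15] M [-0.41  0.04  0.02] w -0.0001 q [-27.7  -1.1 111.4  57.1 100.3 -28.6]
```

View pics/w26.png

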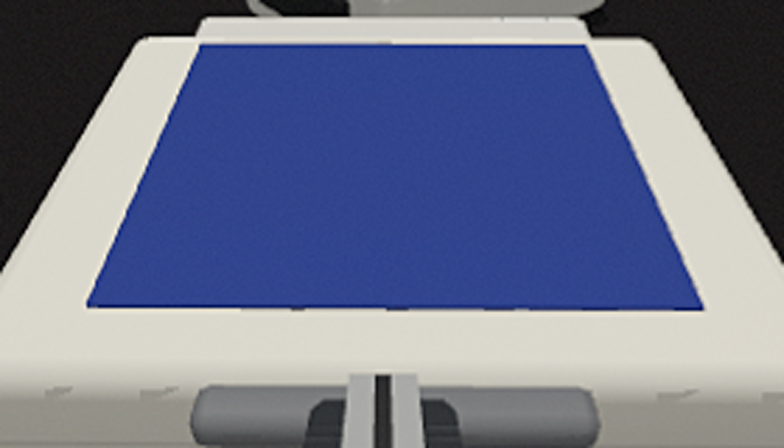

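View pics/s26.png

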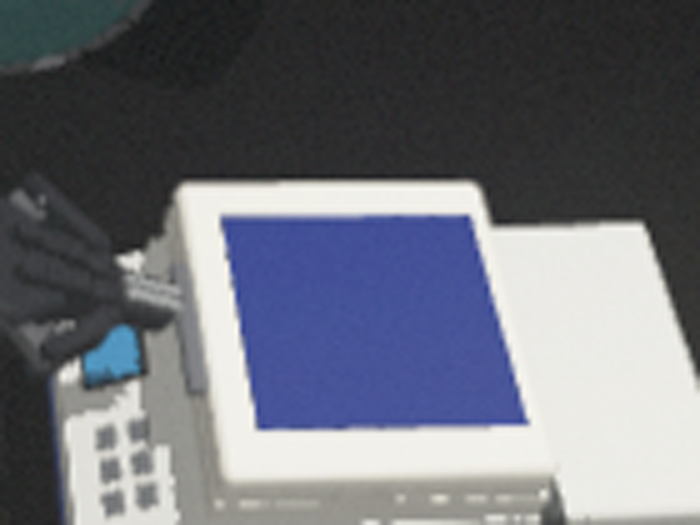

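Request:
arm_command:
  plan:
    - [[0,0,0,-0.36,0,0.17,1],[0,0,0,-0.36,0,0.17,1],[0,0,0,-0.36,0,0.17,1],[0,0,0,0.06,0,0.12,1],[0,0,0,0.06,0,0.12,1],[0,0,0,0.06,0,0.12,1],[0,0,0,0,0,0,1]]

```text
time: 45.9
eef_pos: [0.516, 0.0381, 0.1423]
tcp_rot: [-0.357, 0.625, 0.576, 0.387]
ft_force: [-13.4, -46.6, 2.2]
gripper_width: -0.0001
```

Request:
arm_command:
  plan:
    - [[0,0,0,-0.03,0,-0.1,1],[0,0,0,0.15,0,-0.07,1],[0,0,0,0.15,0,-0.07,1],[0,0,0,0.15,0,-0.07,1]]

```text
time: 46.4
eef_pos: [0.5155, 0.038, 0.1577]
tcp_rot: [-0.36, 0.624, 0.575, 0.388]
ft_force: [0.2, 1.4, -6.9]
gripper_width: 0.0004
```

Request:
arm_command:
  plan:
    - [[0,0,0,0.18,0,-0.08,1],[0,0,0,0.18,0,-0.08,1],[0,0,0,0.2,0,-0.06,1],[0,0,0,0.2,0,-0.06,1],[0,0,0,0.2,0,-0.06,1]]

```text
time: 47.02
eef_pos: [0.516, 0.0412, 0.1884]
tcp_rot: [-0.359, 0.624, 0.575, 0.388]
ft_force: [-1.5, 1.3, -5.4]
gripper_width: 0.0001
```

```bash
python3 - <<'E'
from h import *
st()
w=snapshot("wrist");show(w,(120,100,400,260),"w27",2.8)
s=snapshot("scene"); show(s,(265,110,405,215),"s27",5)
E
```

```text
t 47.02 tcp [0.516  0.0412 0.1884] yaw 85.21 z [ 0.0708  0.8951 -0.4402] F [-1.47  1.25 -5.45] M [-1.27  0.11  0.03] w 0.0001 q [-26.5  -2.3 111.5  57.7  99.9 -27.1]
```

View pics/w27.png

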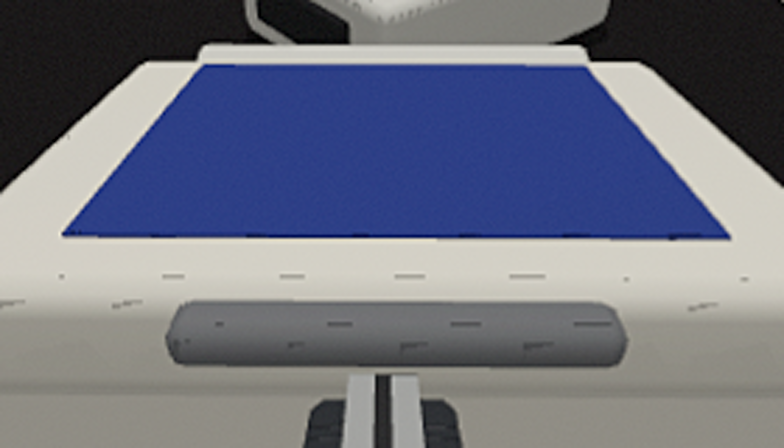

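View pics/s27.png

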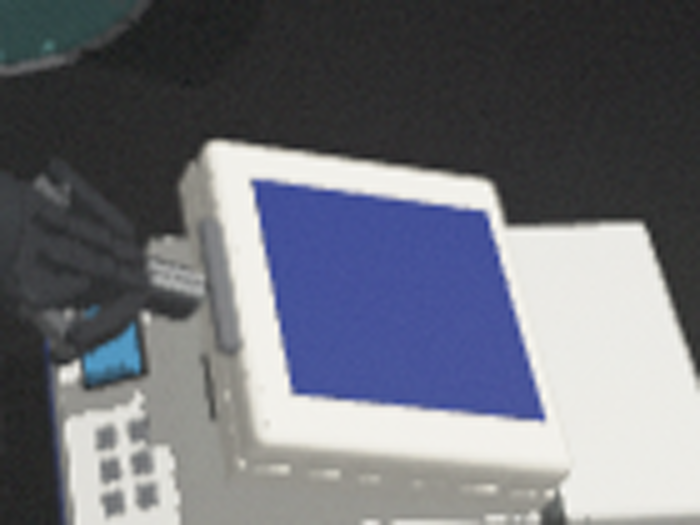

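Request:
arm_command:
  plan:
    - [[0,0,0,-0.3,0,-0.2,1],[0,0,0,0,0,-1,1],[0,-1,0,0,0,-1,1],[0,-1,0,0.7,0,-0.5,1],[0,-1,0,0.5,0,-0.3,1],[0,-1,0,0.3,0,0,1],[0,-1,0,0,0,0,1],[0,-1,0,0,0,0,1],[0,-1,0,0,0,0,1],[0,-1,0,0,0,0,1],[0,0,0,0,0,0,1]]

```text
time: 48.5
eef_pos: [0.5119, -0.0112, 0.2577]
tcp_rot: [-0.0, 0.734, 0.679, -0.002]
ft_force: [-0.8, 0.3, -1.1]
gripper_width: 0.0001
```

```bash
python3 - <<'E'
from h import *
st();p,R,s=pose();c=np.array([.5285,.142]);a=np.radians(84.95);ex=np.array([np.cos(a),np.sin(a)])
xy=c+ex*(-.060); print(xy,(R.inv().apply(np.r_[xy,.215]-p)/.03).round(2),(np.degrees((R.inv()*tdown(85.0)).as_rotvec())/8).round(3))
s=snapshot("scene"); show(s,(265,110,405,215),"s28",5)
w=snapshot("wrist");cv2.imwrite("pics/w28.png",w["frame"][:,:,::-1])
E
```

```text
t 48.5 tcp [ 0.5119 -0.0112  0.2577] yaw 85.58 z [-0.0026 -0.0017 -1.    ] F [-0.8   0.27 -1.08] M [ 0.02 -0.02 -0.08] w 0.0001 q [ -4.1 -14.2 100.   -0.1  94.3   0.4]
[0.5232185 0.0822329] [3.14 0.14 1.42] [-0.018  0.014  0.072]
```

View pics/s28.png

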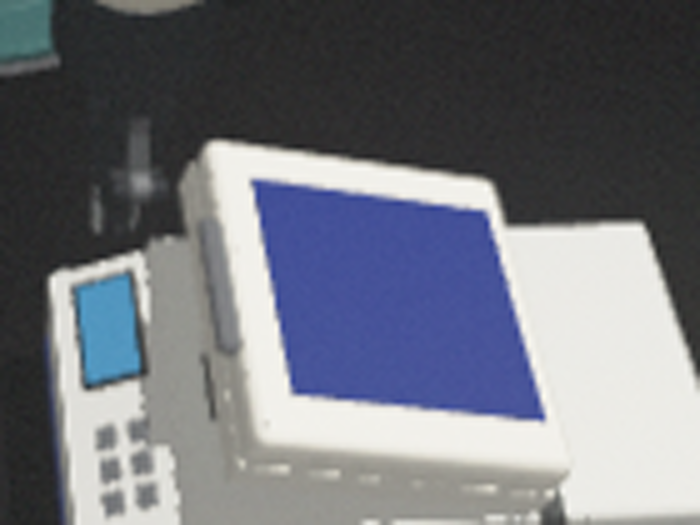

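View pics/w28.png

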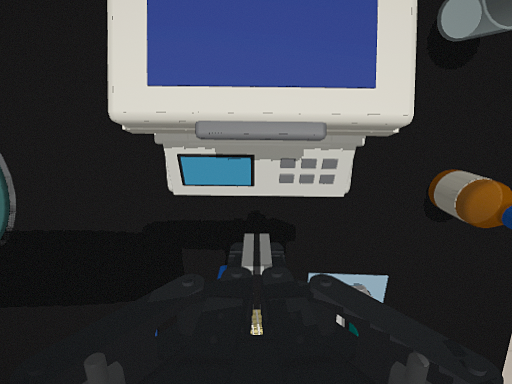

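Request:
arm_command:
  plan:
    - [[-0.02,0.01,0.07,0.6,0.04,0,1],[0,0,0,0.8,0.04,0.2,1],[0,0,0,0.9,0.04,0.4,1],[0,0,0,0.6,0.02,0.5,1],[0,0,0,0.25,0,0.4,1],[0,0,0,0,0,0.3,1],[0,0,0,-0.08,0,0.2,1],[0,0,0,-0.08,0,0.2,1]]

```text
time: 49.6
eef_pos: [0.524, 0.076, 0.1916]
tcp_rot: [0.001, 0.738, 0.675, 0.0]
ft_force: [-1.0, -0.2, 0.0]
gripper_width: -0.0001
```

Request:
arm_command:
  plan:
    - [[0,0,0,-0.05,0,0.15,1],[0,0,0,-0.04,0,0.1,1],[0,0,0,-0.03,0,0.08,1]]

```text
time: 49.98
eef_pos: [0.5237, 0.073, 0.1817]
tcp_rot: [0.001, 0.738, 0.675, 0.0]
ft_force: [0.3, -0.8, -0.3]
gripper_width: -0.0002
```

Request:
arm_command:
  plan:
    - [[0,0,0,-0.03,0,0.08,1],[0,0,0,-0.03,0,0.08,1],[0,0,0,-0.02,0,0.06,1]]

```text
time: 50.35
eef_pos: [0.5237, 0.0712, 0.1767]
tcp_rot: [0.001, 0.738, 0.675, 0.001]
ft_force: [-7.6, 5.9, 20.1]
gripper_width: -0.0001
```

Request:
arm_command:
  plan:
    - [[0,0,0,-0.01,0,0.05,1],[0,0,0,-0.01,0,0.05,1]]

```text
time: 50.6
eef_pos: [0.5238, 0.0707, 0.1749]
tcp_rot: [0.001, 0.738, 0.675, 0.001]
ft_force: [-10.8, 3.8, 27.4]
gripper_width: 0.0004
```

Request:
arm_command:
  plan:
    - [[0,0,0,-0.01,0,0.04,1],[0,0,0,-0.01,0,0.04,1]]

```text
time: 50.85
eef_pos: [0.5237, 0.0702, 0.1731]
tcp_rot: [0.001, 0.738, 0.675, 0.002]
ft_force: [-14.1, 4.2, 31.9]
gripper_width: 0.0004
```

Request:
arm_command:
  plan:
    - [[0,0,0,-0.01,0,0.05,1],[0,0,0,-0.01,0,0.05,1]]

```text
time: 51.1
eef_pos: [0.5237, 0.0695, 0.171]
tcp_rot: [0.001, 0.738, 0.675, 0.002]
ft_force: [-18.4, 4.3, 43.9]
gripper_width: -0.0002
```

Request:
arm_command:
  plan:
    - [[0,0,0,-0.01,0,0.05,1],[0,0,0,-0.01,0,0.05,1]]

```text
time: 51.35
eef_pos: [0.5239, 0.0693, 0.1701]
tcp_rot: [0.001, 0.738, 0.675, 0.003]
ft_force: [-28.3, 6.0, 61.4]
gripper_width: 0.0001
```

```bash
python3 - <<'E'
from h import *
st()
s=snapshot("scene"); show(s,(285,150,405,225),"s29",6.5)
s=snapshot("top"); show(s,(60,130,260,280),"t29",4)
E
```

```text
t 51.35 tcp [0.5239 0.0693 0.1701] yaw 84.9 z [ 0.0057  0.0016 -1.    ] F [-28.32   5.99  61.42] M [ 0.9   4.93 -0.03] w 0.0001 q [ 4.700e+00 -1.080e+01  1.052e+02  1.000e-01  8.520e+01  9.800e+00]
```

View pics/s29.png

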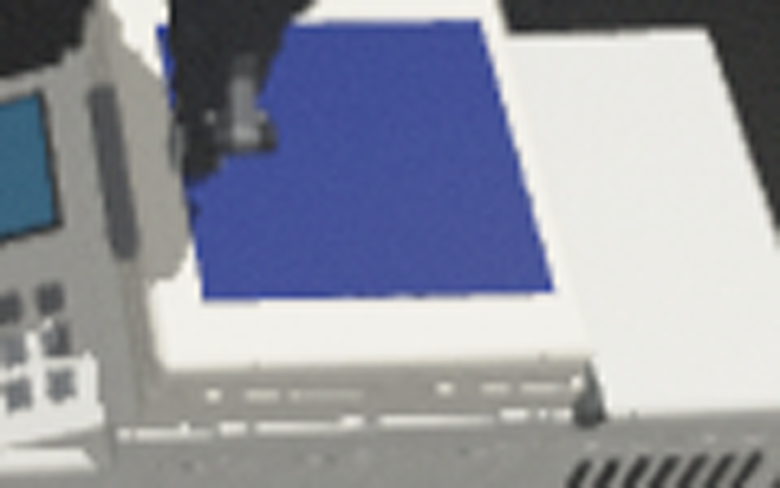

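View pics/t29.png

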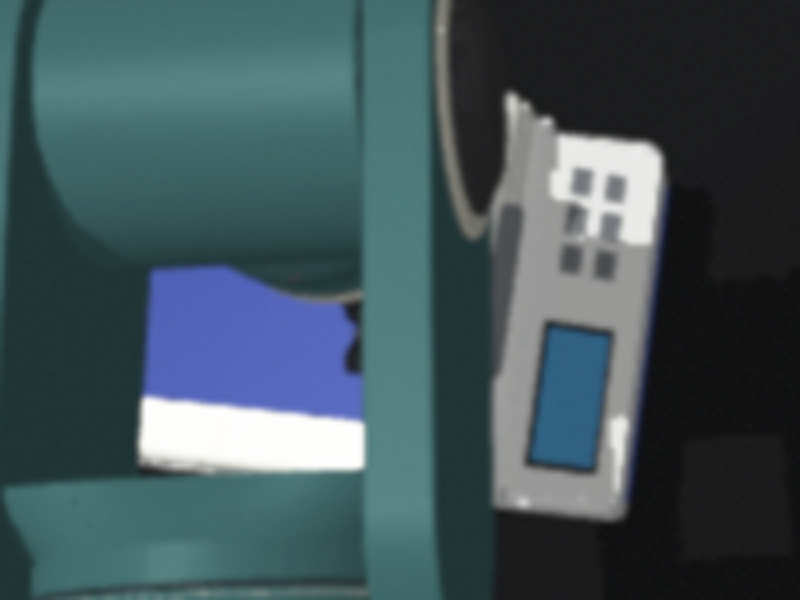

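Request:
arm_command:
  plan:
    - [[0,0,0,0,0,0.04,1],[0,0,0,0,0,0.04,1]]

```text
time: 51.7
eef_pos: [0.5241, 0.0687, 0.1659]
tcp_rot: [0.002, 0.738, 0.675, 0.002]
ft_force: [0.8, 0.2, 0.5]
gripper_width: 0.0002
```

Request:
arm_command:
  plan:
    - [[0,0,0,0,0,0.04,1],[0,0,0,0,0,0.02,1]]

```text
time: 51.95
eef_pos: [0.5242, 0.0686, 0.1637]
tcp_rot: [0.002, 0.738, 0.675, 0.002]
ft_force: [-13.1, -0.5, 39.5]
gripper_width: -0.0005
```

Request:
arm_command:
  plan:
    - [[0,0,0,0,0,-0.1,1],[0,0,0,0,0,-0.6,1],[0,0,0,-0.6,0,-1,1],[0,0,0,-1,0,-0.6,1],[0,0,0,-1,0,0,1],[0,0,0,-1,0,0,1],[0,1,0,-0.5,0,0,1],[0,1,0,0,0,0,1],[0,1,0,0,0,0,1],[0,1,0,0,0,0,1],[0,1,0,0,0,0,1],[0,1,0,0,0,0,1],[0,1,0,0,0,0,1],[0,0,0,0,0,0,1]]

```text
time: 53.7
eef_pos: [0.5119, -0.055, 0.2274]
tcp_rot: [-0.317, 0.652, 0.595, 0.346]
ft_force: [-0.1, -0.4, 0.7]
gripper_width: 0.0001
```

```bash
python3 - <<'E'
from h import *
st()
w=snapshot("wrist");s=snapshot("scene")
cv2.imwrite("pics/w30.png",w["frame"][:,:,::-1]);show(s,(275,130,405,235),"s30",6)
def corners(v):
    hsv=cv2.cvtColor(v["frame"],cv2.COLOR_RGB2HSV);m=cv2.inRange(hsv,(108,120,60),(130,255,255))
    n,l,sta,_=cv2.connectedComponentsWithStats(m);i=1+sta[1:,4].argmax();m=(l==i).astype(np.uint8)
    cn=max(cv2.findContours(m,0,1)[0],key=len);a=cv2.approxPolyDP(cn,5,True).reshape(-1,2).astype(np.float32)
    g=cv2.cvtColor(v["frame"],cv2.COLOR_RGB2GRAY)
    return cv2.cornerSubPix(g,a.reshape(-1,1,2),(3,3),(-1,-1),(3,50,.01)).reshape(-1,2)
cw=corners(w);cs=corners(s);print(cw.round(1).tolist(),cs.round(1).tolist())
c=np.array([.5285,.142]);a=np.radians(84.95);ex=np.array([np.cos(a),np.sin(a)]);ey=np.array([-ex[1],ex[0]])
def lab(v,C):
    P=onplane(v,C,.166)[:,:2]-c; return {(bool(p@ex>0),bool(p@ey>0)):q for p,q in zip(P,C)}
A,B=lab(w,cw),lab(s,cs)
for k in A:
    P=two(w,[A[k]],s,[B[k]]);d=P[:2]-c;print(k,P.round(4),"cyc",(d@ex).round(4),(d@ey).round(4),"rp",(proj(w,P)[0]-A[k]).round(1),(proj(s,P)[0]-B[k]).round(1))
E
```

```text
t 53.7 tcp [ 0.5119 -0.055   0.2274] yaw 84.64 z [ 0.074   0.8258 -0.559 ] F [-0.13 -0.43  0.71] M [-0.45  0.01 -0.1 ] w 0.0001 q [-33.5  -2.3 104.2  49.3 105.7 -26.5]
[[199.10000610351562, 93.80000305175781], [180.3000030517578, 174.39999389648438], [328.20001220703125, 174.5], [309.6000061035156, 93.30000305175781]] [[357.0, 154.0], [307.3999938964844, 155.10000610351562], [314.79998779296875, 197.3000030517578], [369.20001220703125, 194.39999389648438]]
(True, True) [0.4613 0.2145 0.1647] cyc 0.0663 0.0733 rp [1.8 1.8] [ 0.3 -1.1]
(False, True) [0.4464 0.0691 0.1634] cyc -0.0798 0.0754 rp [1.  1.1] [ 0.2 -0.5]
(False, False) [0.5951 0.0556 0.1643] cyc -0.0802 -0.0739 rp [0.2 0.4] [ 0.1 -0.1]
(True, False) [0.6074 0.2032 0.1661] cyc 0.0679 -0.0733 rp [0.3 0.5] [ 0.1 -0.3]
```

View pics/w30.png

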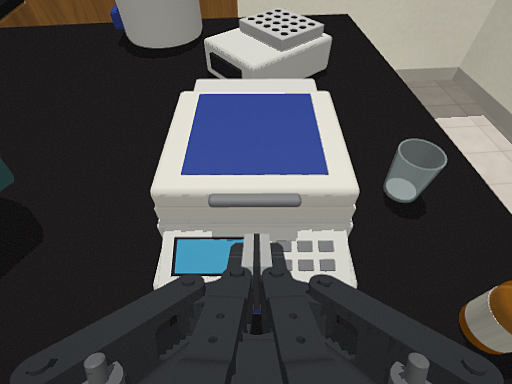

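View pics/s30.png

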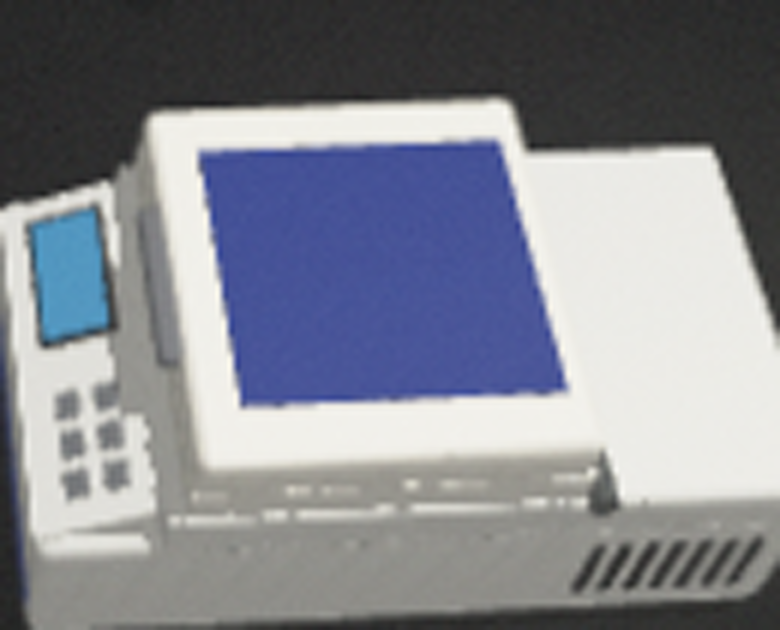

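```bash
python3 - <<'E'
from h import *
s=snapshot("top");cv2.imwrite("pics/t31.png",s["frame"][:,:,::-1])
E
```

```text
(no output)
```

View pics/t31.png

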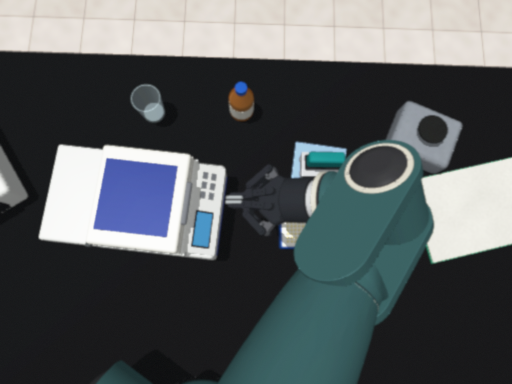

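Request:
arm_command:
  plan:
    - [[0,0,0,0.6,0,-0.5,1],[0,-1,0,0.8,0,-0.7,1],[0,-1,0,0.8,0,-0.6,1],[0,-1,0,0.8,0,-0.6,1],[0,-1,0,0.5,0,-0.5,1],[0,-1,0,0,0,-0.5,1],[0,-1,0,0,0,0,1],[0,0,0,0,0,0,1]]

```text
time: 54.85
eef_pos: [0.512, -0.0505, 0.3803]
tcp_rot: [-0.044, 0.735, 0.674, 0.053]
ft_force: [0.0, 0.4, 0.6]
gripper_width: -0.0001
```

```bash
python3 - <<'E'
from h import *
st();s=snapshot("scene");cv2.imwrite("pics/s32.png",s["frame"][:,:,::-1])
E
```

```text
t 54.85 tcp [ 0.512  -0.0505  0.3803] yaw 85.04 z [ 0.0176  0.1365 -0.9905] F [0.02 0.43 0.62] M [-0.06 -0.   -0.02] w -0.0001 q [-12.9 -13.3  88.3   8.2 105.7  -5.8]
```

View pics/s32.png

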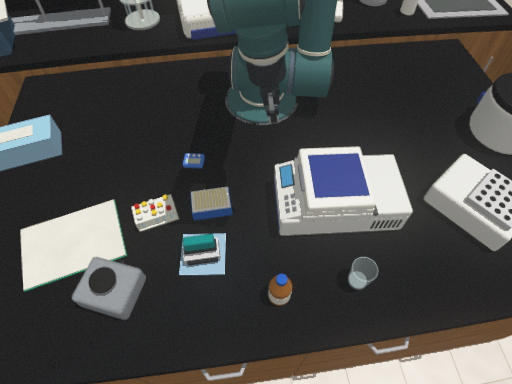

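The scene view shows the lid flat and shut at (340,180), the roller upright on its mat at (200,248), and the bystanders where they were at the start.

```bash
python3 -c "
from cell import hand_in
print(hand_in())"
```

```text
the job is handed in; nothing more can be done
None
```

I rolled the caps home, stood the roller back on its mat and pushed the lid shut. I handed the job in at about 55 s. The latch took far more force than the notes give, and I inferred the snap rather than saw it.

- **Caps:** I made four passes along the plate. The wrist force rose to about 19 N, roughly 22 N on the caps, well under the 4 kg limit. The force stayed even along the later passes. The strips' mean image shift was 0.85 px, against 0.81 px expected for 4 mm of travel. I checked the strips as a group and did not measure each one's depth.
- **Roller:** it stands upright on its mat, about 3 mm from where I took it. In the last scene view the other things look to be where they were at the start.
- **Lid:**
  - **First push:** it stuck about 0.045 rad ajar at up to 52 N, so I stopped. I lifted the lid by its handle; on the first try the finger missed the handle, and on the second it bumped the lid's front at about 47 N.
  - **Second push:** slower, it stuck again near the same place, read 61 N, then gave way suddenly and the force fell to almost nothing. After that it was firm at about 40 N.
  - **Latch force:** the task states 10 to 15 N, and I found no cause for the difference.
  - **Last check:** two-view triangulation with nothing touching the lid put its front and rear at the same height, about 0.164 m, which is shut. That it is latched rests on the sudden release and on it staying shut.

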